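# Drop tonight's sweets through the bedside dispenser and hold its slide open

## Task

Pour the five sweets from the long-handled steel cup into the empty big compartment of the clear dispenser (the one far from the slide's grip), then stand the cup upright back on the table. Pull the spring-return slide out by its grip until its front edge is level with the two black marks on the rails, so that these five drop into the tray while the two spare sweets stay up in the small compartment, and finish while still holding the slide there, without letting go. Leave the glass, the jar and the tin where they stand.

Things in the scene. Friction and masses are not known exactly. Their poses are not given: they have to be found in the camera images.
- dispenser: lozenge dispenser, fixed to the table; origin: centre of its underside. The slide pulls out along its -x axis, roughly to world -y (within 0.3 rad). White catch tray below, 160 x 124 mm (x -80..80, y -62..62), rim 40 high. Above it a clear open-topped hopper, outside x -76..76, y -48..48, walls 4 thick, rim at z 136; its floor is the slide's plate, top at z 75
- big_cell (a point): centre of the mouth of the hopper's big compartment, far from the grip, empty at the start; at the height of the rim, 136 mm above the table. Inside it is 84 mm long (along the pull, dispenser x -12..72) and 88 mm wide. Axes as the dispenser's. Pulling the slide uncovers this compartment from below, starting at its far end
- small_cell (a point): centre of the mouth of the small compartment, next to the grip, 136 mm above the table; inside 56 mm long (dispenser x -72..-16) and 88 wide, a 4 mm wall parts it from the big one. It holds two spare sweets. If the slide is pulled well past the marks its floor opens too
- mark (a point): point midway between the two marks, at the height of the slide's top (75 mm); axes as the dispenser's. The marks are two black blocks 4 x 8 mm, 10 high, on the white guide rails that run either side of the slide (y +-47, 8 wide, top at z 76) out to 240 mm from the dispenser's origin; the marks are 218 mm from it
- slide_edge (a point): middle of the slide plate's leading (front) edge, moves with the slide; level with the marks when it reaches mark
- grip (a point): upright grey grip on the slide, 20 mm (along the pull) x 16 mm (across) x 60 mm tall; this point: centre of its foot on the slide's top (75 mm above the table), its top at 135 mm. It stands 36 mm clear of the hopper when the slide is in and is free on all sides. Axes as the dispenser's
- slide (a joint): how far the slide is pulled out (m): 0 fully in, 0.083 with its front edge level with the marks, 0.115 end stop. A spring pulls it back in: about 3 N at 0, 8 N at the marks; let go, it shuts by itself
- cup: loose steel cup, about 130 to 210 g, standing upright, five sweets in it; sizes in mm; origin: centre of its underside. Slightly flared: outside diameter 72 at the foot, 88 at the rim, 62 high, wall 3, floor 4. Straight level handle along its -x axis, reaching 133 mm from the cup's axis, 12 mm wide, 16 mm high (z 38..54)
- cup_handle (a point): point to grasp on the cup's handle: 95 mm from the cup's axis, in the middle of the handle, 46 mm above the cup's foot; axes as the cup's
- sweet0_center (a point): centre of a hard round amber sweet, diameter 24 mm, 12 g, in the cup at the start
- sweet1_center (a point): centre of a hard round amber sweet, diameter 24 mm, 12 g, in the cup at the start
- sweet2_center (a point): centre of a hard round amber sweet, diameter 24 mm, 12 g, in the cup at the start
- sweet3_center (a point): centre of a hard round amber sweet, diameter 24 mm, 12 g, in the cup at the start
- sweet4_center (a point): centre of a hard round amber sweet, diameter 24 mm, 12 g, in the cup at the start
- spare0_center (a point): centre of a spare sweet of the same kind, in the dispenser's small compartment
- spare1_center (a point): centre of a spare sweet of the same kind, in the dispenser's small compartment
- tumbler: (loose bystander, leave alone) empty drinking glass, diameter 72, 95 high; origin under its centre
- pills: (loose bystander, leave alone) white jar, diameter 48, 75 high; origin under its centre
- balm: (loose bystander, leave alone) flat round tin, diameter 54, 18 high; origin under its centre

How it is judged:
On the way, in this order (a step that is already met when the one before it is completed fails the run):
1. the five sweets lie in the big compartment, with the slide still in (x of sweet0_center in the frame of dispenser between -0.013 and 0.073 m and y of sweet0_center in the frame of dispenser between -0.045 and 0.045 m and z of sweet0_center in the frame of dispenser between 0.075 and 0.136 m and x of sweet1_center in the frame of dispenser between -0.013 and 0.073 m and y of sweet1_center in the frame of dispenser between -0.045 and 0.045 m and z of sweet1_center in the frame of dispenser between 0.075 and 0.136 m and x of sweet2_center in the frame of dispenser between -0.013 and 0.073 m and y of sweet2_center in the frame of dispenser between -0.045 and 0.045 m and z of sweet2_center in the frame of dispenser between 0.075 and 0.136 m and x of sweet3_center in the frame of dispenser between -0.013 and 0.073 m and y of sweet3_center in the frame of dispenser between -0.045 and 0.045 m and z of sweet3_center in the frame of dispenser between 0.075 and 0.136 m and x of sweet4_center in the frame of dispenser between -0.013 and 0.073 m and y of sweet4_center in the frame of dispenser between -0.045 and 0.045 m and z of sweet4_center in the frame of dispenser between 0.075 and 0.136 m and value of joint slide below 0.015 m), for 0.2 s.
2. the cup stands upright on the table, let go (angle between cup's own z axis and vertical below 0.08 rad and height (world z) of cup between -0.004 and 0.004 m and linear speed of cup below 0.02 m/s and contact force between cup and the arm below 0.1 N), for 0.2 s.
3. the slide's front edge is at the marks (value of joint slide between 0.076 and 0.09 m), for 0.2 s.
At the end, for the whole second after the job is handed in: the slide is held still by the fingers on its grip (contact over 2 N) with its front edge within 7 mm of the marks (joint 0.076 to 0.090); all five poured sweets lie in the catch tray, both spare sweets are still in the small compartment, and the cup stands upright on the table, untouched (all of step 2 and all of step 3 and velocity of joint slide between -0.01 and 0.01 m/s and contact force between slide and the fingers above 2 N and x of sweet0_center in the frame of dispenser between -0.078 and 0.078 m and y of sweet0_center in the frame of dispenser between -0.06 and 0.06 m and z of sweet0_center in the frame of dispenser between 0 and 0.05 m and x of sweet1_center in the frame of dispenser between -0.078 and 0.078 m and y of sweet1_center in the frame of dispenser between -0.06 and 0.06 m and z of sweet1_center in the frame of dispenser between 0 and 0.05 m and x of sweet2_center in the frame of dispenser between -0.078 and 0.078 m and y of sweet2_center in the frame of dispenser between -0.06 and 0.06 m and z of sweet2_center in the frame of dispenser between 0 and 0.05 m and x of sweet3_center in the frame of dispenser between -0.078 and 0.078 m and y of sweet3_center in the frame of dispenser between -0.06 and 0.06 m and z of sweet3_center in the frame of dispenser between 0 and 0.05 m and x of sweet4_center in the frame of dispenser between -0.078 and 0.078 m and y of sweet4_center in the frame of dispenser between -0.06 and 0.06 m and z of sweet4_center in the frame of dispenser between 0 and 0.05 m and x of spare0_center in the frame of dispenser between -0.073 and -0.015 m and y of spare0_center in the frame of dispenser between -0.045 and 0.045 m and z of spare0_center in the frame of dispenser between 0.078 and 0.12 m and x of spare1_center in the frame of dispenser between -0.073 and -0.015 m and y of spare1_center in the frame of dispenser between -0.045 and 0.045 m and z of spare1_center in the frame of dispenser between 0.078 and 0.12 m); the arm keeps its last pose, push and grip.
It fails at once if a spare sweet falls out of the small compartment (height (world z) of any of spare0_center, spare1_center below 0.07 m).
It fails at once if the glass, the jar or the tin is moved by more than 20 mm or tipped over (distance of any of tumbler, pills, balm from where it was at the start of the episode above 0.02 m or angle between any of tumbler, pills, balm's own z axis and vertical above 0.4 rad).
It also fails if it takes over 72 s, if anything falls off the work surface, if the arm or the gripper's body presses on something with over 40 N, if the wrist force passes 120 N, or if a joint passes its speed limit or range.

## Robot

A 6-joint arm with a two-finger parallel gripper is mounted at the origin on the work surface. World frame = base frame: x ahead of the robot, y to its left, z up, the work surface at z = 0. Lengths are in m, angles in rad, forces in N, time in s.
With the tool pointing down it reaches from about 0.375 to 0.9 m from the base axis. Payload 3.1 kg.
Tool frame: the origin (TCP) lies midway between the tips of the shut fingers; the grasp point (between the pads) lies 19 mm behind it; z points along the fingers, y is the line along which they close (so a half turn about z gives the same grasp; the last joint's range is limited). The gripper opens to 87 mm and grips with 3 to 60 N. Pads are 19 mm wide; open, the fingers measure 117 mm over their backs; the gripper's body (75 mm by 190 mm) begins 51 mm behind the grasp point.
Start: joints at [0.935, 0.527, 1.433, -0, 1.181, -0.178], TCP at [0.276, 0.561, 0.223] pointing down, gripper open.
Joint ranges: [-3.08, 3.08], [-0.75, 2.2], [0.22, 2.44], [-1.43, 4.57], [0, 2.65], [-2.85, 2.85]. Speed limits (rad/s): [2.79, 2.79, 3.14, 3.14, 3.14, 3.14].

## Interface

Orientations are given as a unit quaternion [x, y, z, w].
In Python, from bench import arm gives the robot as it stands. The module is installed in compiled form; this text tells all that it offers.
- The arm moves only by the tool arm_command, never from a script. Its argument "series" is a list of rows, each a list of 5 numbers: the shift along the tool's x, y, z in m, then the turn about the tool's z in degrees, then the opening, from 0 (shut) to 1 (fully open). A call has 1 to 20 rows; each row is the pose to reach, as a shift and turn from the pose commanded when the call began, along the tool's axes at that moment; what a row does not reach only later rows make up. A row lasts 1/10 s, in which the tool goes at most 50 mm and 8.59 degrees, less where a joint would pass 70% of its speed; a pose out of reach is approached as far as the arm can. A call with a gripper value outside its range is refused whole. The fingers move at their own pace and stop on an object; "squeeze" is the grip in N (left out, the last holds). Time passes only in rows, so rows that repeat a pose let the fingers close. It gives the time, the measured TCP pose, the force, the opening and the grip force at its end, in the units of the state.
- arm.read_state(): the state, without advancing time (a new reading comes with each control period).
- arm.grab_frame(name): name is "scene" or "side" or "wrist"; returns the picture (384x512x3 uint8, red, green, blue); there is no depth.
- arm.camera_params(name): a dict with "vertical_fov" (degrees; the focal length in pixels is half the picture's height over the tangent of half this angle, whatever the lens; pixels are square), "cx", "cy" (the principal point, pixels), "world_from_camera" (4x4, takes a point from camera to world coordinates). Camera axes: x right, y up, looking along -z (the intrinsics and any distortion apply to the point x, -y, -z); pixel columns grow to the right and rows downward; lengths in m; the calibration is good to about 2 mm. A picture is of the moment at which its call begins: read the wrist's pose just before it. camera_params takes no time and is no camera call; for the wrist camera it gives the pose at the moment of the call.
- arm.finish_job(): hands the job in; it is judged then, once.
The state is a dict: "clock": time; "joint_pos": joint angles; "joint_vel": joint speeds; "tau": joint torques, N m; "tcp_pos": TCP position; "eef_rot": TCP orientation; "ft_force": force on the tool from outside, world axes, zero at the start; "moment": the same for the moment, N m; "finger_gap": opening from 0.0 (shut) to 1.0 (fully open); "grip_force": force on a finger pad.
Only numpy, scipy, OpenCV 4.12 (cv2) and the standard library are available. Lean on these libraries where they do the work, as an engineer would, in place of code of your own. Each camera call takes 0.05 s, during which the arm holds its last target. There are 200 camera calls.

## Working session

There is one attempt and no reset: what is moved stays moved. The work goes in short steps, Python scripts to look and compute and a tool call to move; the robot and the scene stay as the last step left them, time stands still between calls to the robot, and variables do not carry over. Pictures are saved under pics/ and viewed, at most 10 in all, crops included, and the job is handed in when it is done.

Besides the shell and the picture viewer there is one more tool, called after "Request:" in YAML: its name, and indented under it one key for each argument. arm_command: Moves the arm, as the interface text tells. Its arguments: {"type":"object","properties":{"series":{"type":"array","items":{"type":"array","items":{"type":"number"}}},"squeeze":{"type":"number"}},"required":["series"]}

```bash
mkdir -p pics
python3 - <<'E'
from bench import arm
import cv2,numpy as np
print(arm.read_state())
for n in("scene","side"):
    p=arm.camera_params(n); print(n,{k:(np.round(v,4).tolist() if not isinstance(v,str) else v) for k,v in p.items()})
    im=arm.grab_frame(n); cv2.imwrite(f"pics/{n}0.png",im[:,:,::-1])
E
python3 -c "
import cv2,numpy as np
a=cv2.imread('pics/scene0.png');cv2.imwrite('pics/s0.png',cv2.resize(a,(800,600),interpolation=2))
a=cv2.imread('pics/side0.png');cv2.imwrite('pics/d0.png',cv2.resize(a,(800,600),interpolation=2))"
```

```text
{'clock': 0.0, 'joint_pos': array([ 9.35482440e-01,  5.28435338e-01,  1.43392132e+00, -4.39760152e-05,
        1.18136203e+00, -1.78479362e-01]), 'joint_vel': array([-0.00066713,  0.00107136, -0.00074695, -0.00024345, -0.00011721,
       -0.0001692 ]), 'tau': array([ 1.89927446e-04, -4.40048397e+01, -1.76588309e+01,  6.33189571e-02,
        5.83285920e-02, -1.92208868e-04]), 'tcp_pos': array([0.27522374, 0.5603206 , 0.22158451]), 'eef_rot': array([ 2.26427900e-01,  9.74027348e-01, -9.84275145e-04, -4.02029536e-04]), 'ft_force': array([ 0.90992045,  0.10752755, -0.67526311]), 'moment': array([ 0.05089827, -0.01305817,  0.00295054]), 'grip_force': 0.0, 'finger_gap': 1.0004105080996544}
scene {'vertical_fov': 52.4132, 'cx': 256.9978, 'cy': 198.3687, 'world_from_camera': [[-0.9006, -0.278, 0.3342, 0.8636], [0.4345, -0.5979, 0.6736, 0.5087], [0.0125, 0.7518, 0.6593, 0.6551], [0.0, 0.0, 0.0, 1.0]]}
side {'vertical_fov': 46.9283, 'cx': 261.1539, 'cy': 184.3685, 'world_from_camera': [[0.999, 0.0397, -0.0213, 0.5441], [-0.0423, 0.6629, -0.7475, -0.8315], [-0.0155, 0.7476, 0.664, 0.7763], [0.0, 0.0, 0.0, 1.0]]}
```

View pics/s0.png

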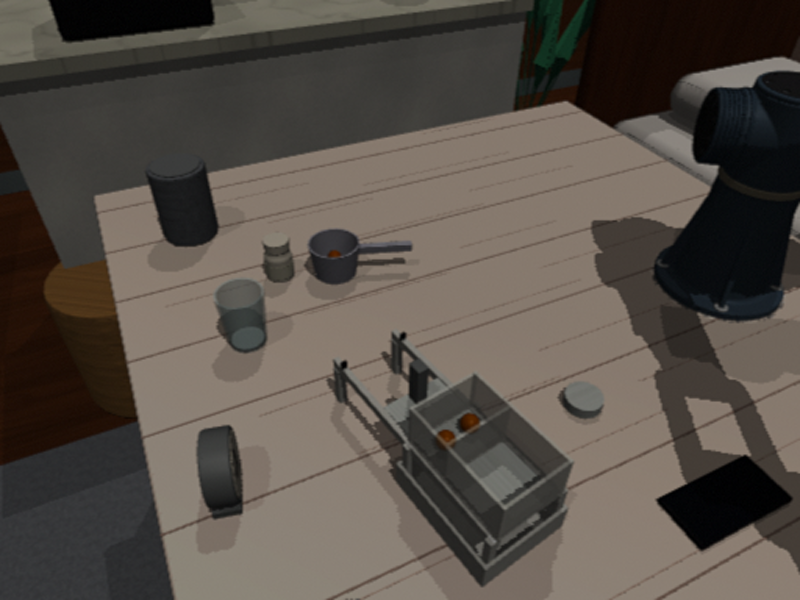

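View pics/d0.png

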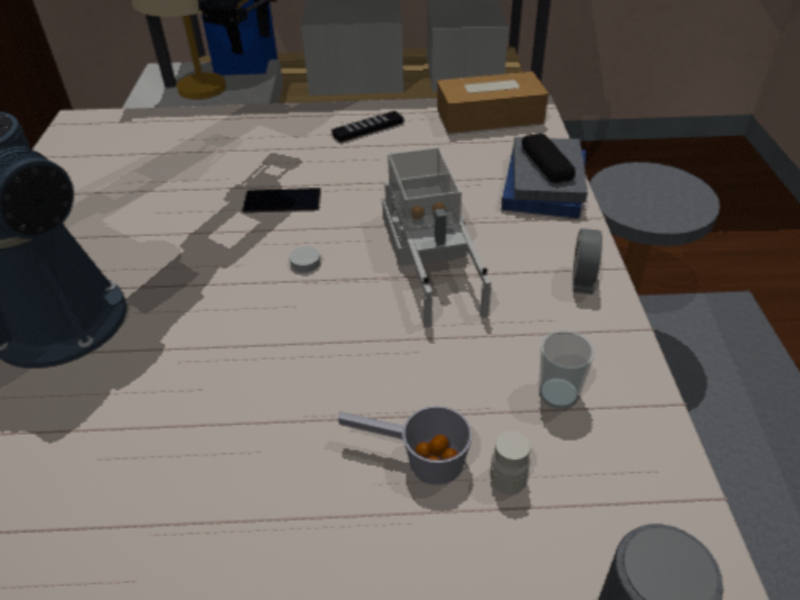

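Both views are clear. In the side view (800x600) the cup rim is at (437,438), its handle end at (340,417) and the marks at (428,283) and (486,270). In the scene view the rim is at (334,245) and the marks at (402,335) and (344,364). The tool can't be tilted, so I'll pour by letting the cup pivot in a loosened grip. Next I fit the poses and overlay the model on zoomed crops.

```bash
cat > h.py <<'E'
import numpy as np,cv2
from bench import arm
from scipy.optimize import least_squares
from scipy.spatial.transform import Rotation as R
def proj(n,P,p=None):
    p=p or arm.camera_params(n); T=np.linalg.inv(np.array(p["world_from_camera"]))
    q=np.atleast_2d(P)@T[:3,:3].T+T[:3,3]; f=192/np.tan(np.radians(p["vertical_fov"])/2)
    return np.c_[p["cx"]-f*q[:,0]/q[:,2], p["cy"]+f*q[:,1]/q[:,2]]
def place(s,P):
    c,d=np.cos(s[2]),np.sin(s[2]); P=np.atleast_2d(P)
    return np.c_[s[0]+c*P[:,0]-d*P[:,1], s[1]+d*P[:,0]+c*P[:,1], P[:,2]]
def fit(obs,s0):
    f=lambda s:np.concatenate([(proj(n,place(s,P))-np.array(u)).ravel() for n,P,u in obs])
    r=least_squares(f,s0,loss="soft_l1"); return r.x,f(r.x)
E
cat > a.py <<'E'
from h import *
k=512/800
H=np.array([[76,48,136],[76,-48,136],[-76,48,136],[-218,47,86],[-218,-47,86],[-94-18,0,135]])/1e3
obs=[("side",H[[0,1,3,4]],k*np.array([[388,157],[445,150],[428,281],[486,269]])),
("scene",H[[0,1,2,3,4]],k*np.array([[571,463],[502,503],[475,376],[402,335],[344,364]]))]
d,r=fit(obs,[.6,.2,1.5]);print("disp",d,np.round(r,1))
C=np.array([[0,0,62],[-133,0,46]])/1e3
c,r=fit([("side",C,k*np.array([[437,438],[340,417]])),("scene",C,k*np.array([[334,245],[411,245]]))],[.6,-.1,0]);print("cup",c,np.round(r,1))
def rd(n,u,z):
    g=least_squares(lambda s:proj(n,[[s[0],s[1],z]])[0]-np.array(u)*k,[.6,0]).x; return g
for nm,u,v,z in(("tumbler",(565,352),(241,290),.095),("pills",(512,447),(277,242),.075),("balm",(305,257),(583,394),.018)):print(nm,rd("side",u,z),rd("scene",v,z))
np.save("d.npy",d);np.save("c.npy",c)
t=np.linspace(0,2*np.pi,60);z=0*t
rim=np.c_[.044*np.cos(t),.044*np.sin(t),z+.062];foot=np.c_[.036*np.cos(t),.036*np.sin(t),z]
box=lambda a,b,w,z:np.array([[a,-w,z],[b,-w,z],[b,w,z],[a,w,z],[a,-w,z]])/1e3
L=[place(c,x) for x in(rim,foot,np.array([[-.133,-.006,.054],[-.04,-.006,.054],[-.04,.006,.054],[-.133,.006,.054],[-.133,-.006,.054]]))]
L+=[place(d,x) for x in(box(-76,76,48,136),box(-80,80,62,40),box(-80,80,62,0),box(-220,-216,51,86),box(-122,-102,8,135))]
tiles=[]
for n,boxes in(("side",((210,245,100,75),(230,80,100,135))),("scene",((190,140,100,75),(205,200,170,175)))):
    im=cv2.cvtColor(arm.grab_frame(n),cv2.COLOR_RGB2BGR)
    big=cv2.convertScaleAbs(cv2.resize(im,None,fx=4,fy=4,interpolation=2),alpha=1.5)
    for l in L: cv2.polylines(big,[np.int32(proj(n,l)*4+1.5)],False,(0,255,0),1)
    for x,y,w,h in boxes: 
        t_=big[4*y:4*(y+h),4*x:4*(x+w)];s=min(400/t_.shape[1],300/t_.shape[0])
        t_=cv2.resize(t_,None,fx=s,fy=s,interpolation=cv2.INTER_AREA);o=np.zeros((300,400,3),np.uint8);o[:t_.shape[0],:t_.shape[1]]=t_;tiles.append(o)
cv2.imwrite("pics/fit.png",np.vstack([np.hstack(tiles[:2]),np.hstack(tiles[2:])]))
E
python3 a.py
```

```text
disp [0.6057848  0.19370488 1.73934635] [ 0.5 -3.5 -2.8 -3.2 -0.8 -3.  -0.2 -1.   0.6 -0.7 -0.5  5.4 -0.8 -3.1
 -0.2 -1.  -1.1 -1.3]
cup [ 0.59045163 -0.3093033  -0.38249428] [-0.5 -0.9 -0.1  0.  -0.9 -3.4 -0.2  0.1]
tumbler [ 0.77022927 -0.20578876] [ 0.77056523 -0.20035197]
pills [ 0.67999757 -0.33900173] [ 0.68188425 -0.32333116]
balm [0.39213672 0.11460491] [0.39042932 0.12119188]
```

View pics/fit.png

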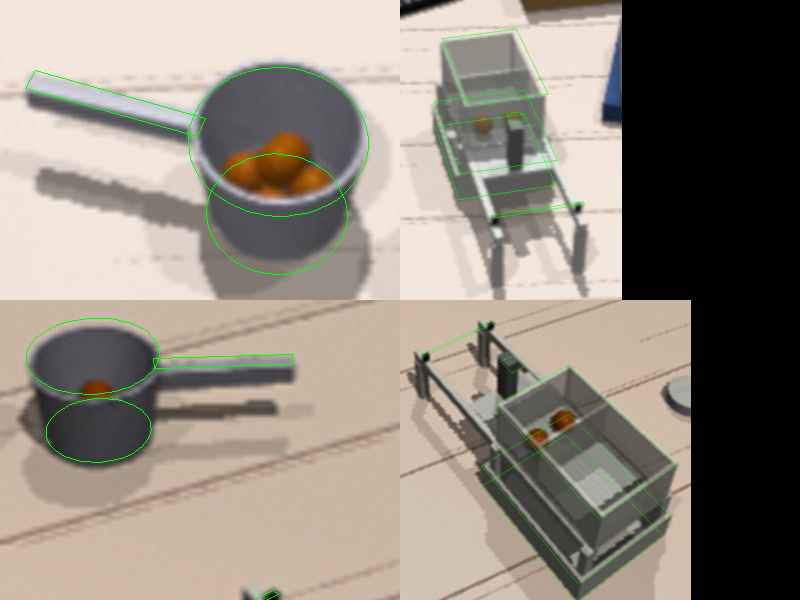

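The overlay fits the dispenser within about 1 px on the hopper, marks and tray. In the side view the cup model sits 2–3 px low, because my rim pick was off. I'll refit using the ellipse extremes.

```bash
cat > b.py <<'E'
from h import *
t=np.linspace(0,2*np.pi,180);z=0*t
rim=np.c_[.044*np.cos(t),.044*np.sin(t),z+.062];foot=np.c_[.036*np.cos(t),.036*np.sin(t),z]
tip=np.array([[-.133,-.006,.054],[-.133,.006,.054]])
def feat(n,s):
    r=proj(n,place(s,rim));f=proj(n,place(s,foot));h=proj(n,place(s,tip)).mean(0)
    return np.r_[r[:,0].min(),r[:,0].max(),r[:,1].min(),r[:,1].max(),f[:,1].max(),h]
def px(v,o): v=(np.array(v,float)+.5)/4-.5; return v+np.array([o[0],o[0],o[1],o[1],o[1],o[0],o[1]])
O={"side":px([189,367,63,207,262,32,84],(210,245)),"scene":px([32,160,27,95,165,294,63],(190,140))}
for ns in(("side","scene"),("side",),("scene",)):
    f=lambda s:np.concatenate([feat(n,s)-O[n] for n in ns]);q=least_squares(f,[.59,-.31,-.38])
    print(ns,np.round(q.x,4),np.round(f(q.x),1))
    if len(ns)==2:c=q.x
H=np.array([[76,48,136],[76,-48,136],[-76,48,136],[-218,47,86],[-218,-47,86]])/1e3
k=.64
S=("side",H[[0,1,3,4]],k*np.array([[388,157],[445,150],[428,283],[486,270]]))
E=("scene",H,np.array([[366.6,295.7],[323.4,325.4],[303,239.1],[257.5,214],[219,232.7]]))
for o in([S,E],[S],[E]):
    d,r=fit(o,[.6,.2,1.7]);print("disp",np.round(d,4),np.round(r,1))
    if len(o)==2:np.save("d.npy",d)
np.save("c.npy",c)
Q=R.from_quat(arm.read_state()["eef_rot"]).as_matrix();print("tool",np.round(Q,3))
E
python3 b.py
```

```text
('side', 'scene') [ 0.5912 -0.3044 -0.3419] [ 0.1  0.5 -0.7  0.1  0.9 -1.  -1.  -1.1  0.4 -1.2  0.9  0.4  0.1 -1. ]
('side',) [ 0.5916 -0.3044 -0.3305] [ 0.3  0.7 -0.8  0.1  0.9 -1.1 -0.5]
('scene',) [ 0.5906 -0.3048 -0.3807] [-1.   0.5 -1.4  0.8  0.3  0.4 -0.1]
disp [0.6047 0.1935 1.7481] [-0.1 -3.4 -3.4 -3.2 -0.4 -4.2  0.1 -1.8 -0.  -0.8 -1.5  1.5  0.3 -1.8
 -0.8 -0.5 -0.2 -0.7]
disp [0.6062 0.1789 1.7382] [ 0.8 -0.8 -2.2 -0.5 -0.3 -0.2  0.7  2.3]
disp [0.6044 0.1948 1.751 ] [ 0.7 -0.4 -0.6  2.1  0.7 -1.4 -0.7 -0.1 -0.  -0.2]
tool [[-0.897  0.441 -0.001]
 [ 0.441  0.897 -0.001]
 [ 0.    -0.001 -1.   ]]
```

Cup: (0.591, -0.3045), yaw about -0.355. I'm moving above the handle now and will check it with the wrist camera there.

Request:
arm_command:
  series:
    - [-0.5705, -0.646, 0.04, -6, 1]
    - [-0.5705, -0.646, 0.04, -6, 1]
    - [-0.5705, -0.646, 0.04, -6, 1]
    - [-0.5705, -0.646, 0.04, -6, 1]
    - [-0.5705, -0.646, 0.04, -6, 1]
    - [-0.5705, -0.646, 0.04, -6, 1]
    - [-0.5705, -0.646, 0.04, -6, 1]
    - [-0.5705, -0.646, 0.04, -6, 1]
    - [-0.5705, -0.646, 0.04, -6, 1]
    - [-0.5705, -0.646, 0.04, -6, 1]
    - [-0.5705, -0.646, 0.04, -6, 1]
    - [-0.5705, -0.646, 0.04, -6, 1]
    - [-0.5705, -0.646, 0.04, -6, 1]
    - [-0.5705, -0.646, 0.04, -6, 1]
    - [-0.5705, -0.646, 0.04, -6, 1]
    - [-0.5705, -0.646, 0.04, -6, 1]
    - [-0.5705, -0.646, 0.04, -6, 1]
    - [-0.5705, -0.646, 0.04, -6, 1]
    - [-0.5705, -0.646, 0.04, -6, 1]
    - [-0.5705, -0.646, 0.04, -6, 1]

```text
clock: 2.2
tcp_pos: [0.5017, -0.269, 0.182]
eef_rot: [0.175, 0.985, 0.001, -0.001]
ft_force: [-1.0, 0.9, -0.6]
finger_gap: 0.999
grip_force: 0.0
```

```bash
cat > w.py <<'E'
from h import *
import sys
p=arm.camera_params("wrist");im=arm.grab_frame("wrist")
big=cv2.convertScaleAbs(cv2.resize(cv2.cvtColor(im,cv2.COLOR_RGB2BGR),(800,600),interpolation=2),alpha=1.4)
t=np.linspace(0,2*np.pi,80);z=0*t;c=np.load("c.npy");d=np.load("d.npy")
box=lambda a,b,w,z:np.array([[a,-w,z],[b,-w,z],[b,w,z],[a,w,z],[a,-w,z]])/1e3
L=[place(c,x) for x in(np.c_[.044*np.cos(t),.044*np.sin(t),z+.062],box(-133,-40,6,54))]
L+=[place(d,x) for x in(box(-76,76,48,136),box(-14,72,44,136),box(-220,-216,51,86),box(-132,-112,8,135))]
for l in L: cv2.polylines(big,[np.int32(np.clip((proj("wrist",l,p)+.5)*800/512,-5000,5000))],False,(0,255,0),1)
cv2.imwrite(sys.argv[1],big);s=arm.read_state();print(s["clock"],s["tcp_pos"],s["joint_pos"].round(2))
E
python3 w.py pics/w1.png
```

```text
2.25 [ 0.50165897 -0.26833515  0.1821769 ] [-0.69  0.5   1.61  0.    1.03 -1.91]
```

View pics/w1.png

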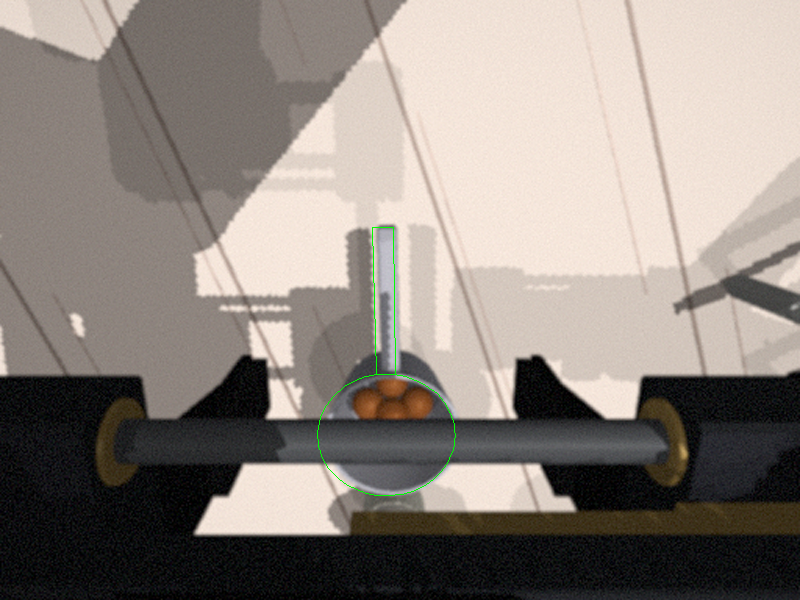

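The handle sits at (387,300), running vertically and centred between the fingers, and the model overlay agrees within about 2 mm. Going down to grasp.

Request:
arm_command:
  series:
    - [0, 0, 0.04, 0, 1]
    - [0, 0, 0.08, 0, 1]
    - [0, 0, 0.12, 0, 1]
    - [0, 0, 0.15, 0, 1]
    - [0, 0, 0.155, 0, 1]
    - [0, 0, 0.155, 0, 1]
    - [0, 0, 0.155, 0, 0]
    - [0, 0, 0.155, 0, 0]
    - [0, 0, 0.155, 0, 0]
    - [0, 0, 0.155, 0, 0]
    - [0, 0, 0.155, 0, 0]
    - [0, 0, 0.155, 0, 0]
    - [0, 0, 0.155, 0, 0]
    - [0, 0, 0.155, 0, 0]
  squeeze: 55

```text
clock: 3.65
tcp_pos: [0.5026, -0.2705, 0.0275]
eef_rot: [0.175, 0.985, 0.0, -0.0]
ft_force: [0.1, 0.7, 0.0]
finger_gap: 0.357
grip_force: 0.0
```

Request:
arm_command:
  series:
    - [0, 0, -0.01, 0, 0]
    - [0, 0, -0.02, 0, 0]
    - [0, 0, -0.04, 0, 0]
    - [0, 0, -0.07, 0, 0]
    - [0, 0, -0.1, 0, 0]
    - [0, 0, -0.13, 0, 0]
    - [0, 0, -0.16, 0, 0]
    - [0, 0, -0.19, 0, 0]
    - [0, 0, -0.22, 0, 0]
    - [0, 0, -0.25, 0, 0]
    - [0, 0, -0.27, 0, 0]
    - [0, 0, -0.27, 0, 0]
    - [0, 0, -0.27, 0, 0]

```text
clock: 4.95
tcp_pos: [0.5024, -0.2702, 0.2979]
eef_rot: [0.175, 0.985, -0.0, 0.0]
ft_force: [-0.1, -0.3, -0.4]
finger_gap: 0.007
grip_force: 0.0
```

```bash
cat > v.py <<'E'
from h import *
import sys
t=[]
for n,(x,y,w,h) in zip(("side","scene"),[tuple(map(int,a.split(","))) for a in sys.argv[2:4]]):
    im=cv2.cvtColor(arm.grab_frame(n),cv2.COLOR_RGB2BGR)[y:y+h,x:x+w];t.append(cv2.convertScaleAbs(cv2.resize(im,(400,400*h//w),interpolation=2),alpha=1.5))
H=max(a.shape[0] for a in t);cv2.imwrite(sys.argv[1],np.hstack([cv2.copyMakeBorder(a,0,H-a.shape[0],0,0,0) for a in t]))
s=arm.read_state();print({k:np.round(s[k],3).tolist() for k in("clock","tcp_pos","ft_force","moment","joint_pos","finger_gap")});m=R.from_quat(s["eef_rot"]).as_matrix();print(m.round(3).tolist())
E
python3 v.py pics/l1.png 150,120,220,220 110,20,260,260
```

```text
{'clock': 5.05, 'tcp_pos': [0.502, -0.27, 0.296], 'ft_force': [0.39, 0.598, 0.107], 'moment': [0.022, 0.028, 0.002], 'joint_pos': [-0.689, 0.376, 1.48, 0.0, 1.289, -1.908], 'finger_gap': 0.007}
[[-0.939, 0.345, -0.002], [0.345, 0.939, 0.002], [0.003, 0.001, -1.0]]
```

View pics/l1.png

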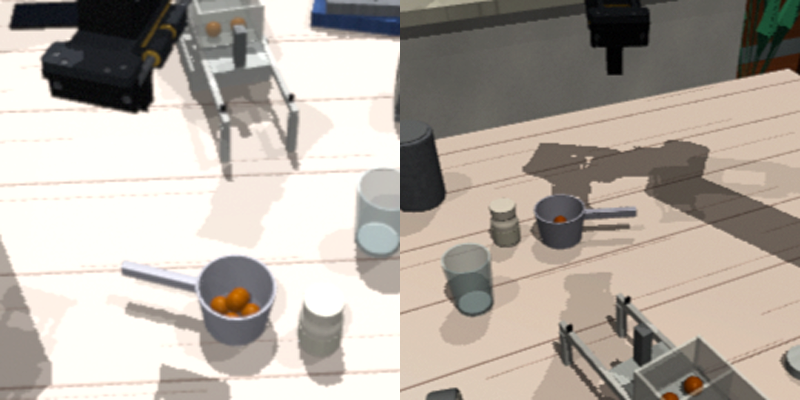

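The fingers were still closing when I lifted, so nothing was grasped; the cup stands untouched. I'll go down again with a half opening and give the grip more time.

Request:
arm_command:
  series:
    - [0, 0, 0.05, 0, 0.5]
    - [0, 0, 0.1, 0, 0.5]
    - [0, 0, 0.12, 0, 0.5]
    - [0, 0, 0.14, 0, 0.5]
    - [0, 0, 0.15, 0, 0.5]
    - [0, 0, 0.18, 0, 0.5]
    - [0, 0, 0.22, 0, 0.5]
    - [0, 0, 0.25, 0, 0.5]
    - [0, 0, 0.27, 0, 0.5]
    - [0, 0, 0.27, 0, 0]
    - [0, 0, 0.27, 0, 0]
    - [0, 0, 0.27, 0, 0]
    - [0, 0, 0.27, 0, 0]
    - [0, 0, 0.27, 0, 0]
    - [0, 0, 0.27, 0, 0]
    - [0, 0, 0.27, 0, 0]
    - [0, 0, 0.27, 0, 0]
    - [0, 0, 0.27, 0, 0]
  squeeze: 55

```text
clock: 6.85
tcp_pos: [0.5029, -0.2707, 0.0281]
eef_rot: [0.175, 0.985, -0.0, 0.0]
ft_force: [-1.0, 0.8, 6.1]
finger_gap: 0.132
grip_force: 54.9
```

Held: gap 0.132 is 11.5 mm, against a 12 mm handle. Lifting.

Request:
arm_command:
  series:
    - [0, 0, -0.01, 0, 0]
    - [0, 0, -0.02, 0, 0]
    - [0, 0, -0.04, 0, 0]
    - [0, 0, -0.07, 0, 0]
    - [0, 0, -0.1, 0, 0]
    - [0, 0, -0.13, 0, 0]
    - [0, 0, -0.16, 0, 0]
    - [0, 0, -0.19, 0, 0]
    - [0, 0, -0.22, 0, 0]
    - [0, 0, -0.25, 0, 0]
    - [0, 0, -0.28, 0, 0]
    - [0, 0, -0.3, 0, 0]
    - [0, 0, -0.3, 0, 0]
    - [0, 0, -0.3, 0, 0]

```text
clock: 8.25
tcp_pos: [0.5019, -0.2699, 0.327]
eef_rot: [0.175, 0.985, 0.0, -0.001]
ft_force: [-0.6, -0.7, -2.0]
finger_gap: 0.13
grip_force: 54.9
```

```bash
python3 v.py pics/l2.png 150,80,220,220 110,0,260,260
```

```text
{'clock': 8.35, 'tcp_pos': [0.502, -0.27, 0.326], 'ft_force': [0.382, -0.096, -3.649], 'moment': [0.102, 0.234, -0.027], 'joint_pos': [-0.689, 0.35, 1.437, -0.0, 1.359, -1.908], 'finger_gap': 0.131}
[[-0.939, 0.345, -0.003], [0.345, 0.939, 0.003], [0.004, 0.001, -1.0]]
```

View pics/l2.png

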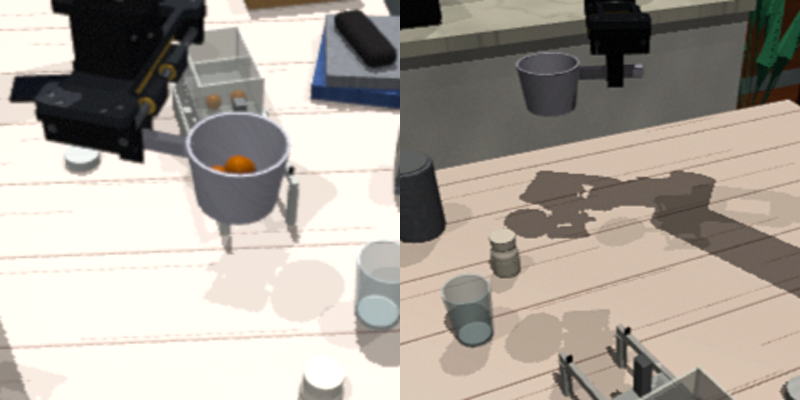

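The cup is held level with the sweets inside. Before carrying, I'll refine the dispenser from the dark mark blobs in the first images, with no new camera use.

```bash
cat > m.py <<'E'
from h import *
d=np.load("d.npy");M=np.array([[-.218,.047,.081],[-.218,-.047,.081]])
obs=[]
for n in("side","scene"):
    g=cv2.imread(f"pics/{n}0.png").max(2).astype(float);U=[]
    for u in proj(n,place(d,M)):
        x,y=np.int32(u.round());w=g[y-7:y+8,x-7:x+8]
        print(n,u.round(1));print(w.astype(int)[2:13,2:13])
        W=np.clip(np.percentile(w,8)+25-w,0,None);yy,xx=np.mgrid[y-7:y+8,x-7:x+8];U.append([(W*xx).sum()/W.sum(),(W*yy).sum()/W.sum()])
    obs.append((n,M,np.array(U)));print(np.round(U,1))
for o in(obs,obs[:1],obs[1:]):print(fit(o,d))
E
python3 m.py
```

```text
side [273.5 178.5]
[[114 150 154 138  91  66  63  71  82  83  84]
 [102 140 153 143 108  68  61  70  83  83  83]
 [ 89 128 149 144 122  68  55  65  76  74  74]
 [ 76 109 130 101  83  56  49  65  77  78  77]
 [ 75  88  98  59  32  26  41  63  74  80  81]
 [ 78  83  87  47  12  17  42  60  70  81  85]
 [ 82  73  63  41  21  27  44  61  64  73  84]
 [ 85  78  64  60  57  61  64  66  64  71  84]
 [ 86  81  85 102 110 110 104  87  69  75  88]
 [ 88  86  81 110 144 150 142 115  83  84  95]
 [ 98  98  91  94 131 153 153 136  93  80  88]]
side [311.  172.6]
[[152 155 157 161 161 162 161 162 162 162 161]
 [147 154 156 159 161 161 161 161 162 162 162]
 [129 152 153 151 152 156 161 162 162 162 162]
 [111 144 138 114 103 126 154 161 162 162 161]
 [ 89 113 105  54  41  78 131 159 162 162 162]
 [ 76  88  91  33  21  72 129 159 161 160 159]
 [ 79  68  62  27  30  84 135 156 157 153 150]
 [ 91  66  57  47  58  92 130 144 142 136 135]
 [111  78  73  93 111 130 154 159 159 159 159]
 [133 106  87 118 144 152 157 161 162 161 162]
 [157 138  87  95 132 153 156 159 161 162 162]]
[[273.7 177.3]
 [308.5 173
[... 791 characters left out ...]
9 140]
 [ 55  40  61  65  35   4   1  24  98 137 136]
 [ 67  43  39  41  29  12  30  56 104 122 111]
 [ 72  61  42  38  31  41  81 107 118 115 108]
 [ 57  63  55  42  39  55  87 115 127 127 129]
 [ 44  51  58  46  38  41  63 103 125 127 127]
 [ 42  39  42  37  37  37  41  75 113 126 126]]
[[255.5 217.7]
 [218.4 235.9]]
(array([0.60891133, 0.19783378, 1.73856846]), array([ 0.51314302, -0.06779926,  3.2665496 , -2.20494934,  1.19918514,
       -0.93044062,  0.19272293, -0.6797305 ]))
(array([0.61805821, 0.19595867, 1.67313017]), array([-1.7059721 ,  0.22278625,  1.75038974, -0.3242931 ]))
(array([0.60787918, 0.19867458, 1.7533247 ]), array([ 0.38565555, -0.40323701, -0.36211983,  0.31815833]))
```

Run:
```python
from h import *
d=np.load("d.npy");M=np.array([[-.218,.047,.081],[-.218,-.047,.081]])
H=np.array([[76,48,136],[76,-48,136],[-76,48,136]])/1e3
S=("side",M,np.array([[273.4,178.],[309.7,173.2]]));E=("scene",M,np.array([[257.3,214.6],[219.4,232.9]]))
F=("scene",H,np.array([[366.6,295.7],[323.4,325.4],[303,239.1]]))
G=("side",H[:2],.64*np.array([[388,157],[445,150]]))
for o in([S,E],[S],[E],[S,E,F],[S,E,F,G]):
    x,r=fit(o,d);print(x.round(4),r.round(1),place(x,[.03,0,0]).round(3))
```

```text
[0.606  0.1931 1.7339] [-0.7  0.6  0.7 -0.2  0.1  0.2  0.   0.1] [[0.601 0.223 0.   ]]
[0.6089 0.1945 1.7207] [-0.7  0.2  0.8 -0.3] [[0.604 0.224 0.   ]]
[0.6048 0.1925 1.7391] [-0.  0.  0. -0.] [[0.6   0.222 0.   ]]
[0.6038 0.1934 1.7457] [-0.5  0.6  0.7 -0.5 -0.1  0.3  0.1  0.5  0.3 -0.9 -1.2  1.2  0.8 -2.1] [[0.599 0.223 0.   ]]
[0.6044 0.1931 1.7423] [-0.6  0.6  0.7 -0.4 -0.1  0.2  0.1  0.3 -0.1 -0.8 -1.8  1.2  0.6 -2.1
 -0.1 -3.4 -3.3 -3. ] [[0.599 0.223 0.   ]]
```

The dispenser is at (0.605, 0.193), yaw 1.740, with the marks consistent to under 1 px in both views. Carrying the cup to behind the big compartment, mouth direction across the hopper.

Request:
arm_command:
  series:
    - [0.004, 0.012, 0, -1, 0]
    - [0.011, 0.037, 0, -3, 0]
    - [0.021, 0.07, 0, -5, 0]
    - [0.031, 0.102, 0, -7, 0]
    - [0.041, 0.136, 0, -9, 0]
    - [0.051, 0.17, 0, -11, 0]
    - [0.061, 0.203, 0, -13, 0]
    - [0.071, 0.237, 0, -15, 0]
    - [0.081, 0.27, 0.005, -17, 0]
    - [0.091, 0.304, 0.01, -19, 0]
    - [0.101, 0.337, 0.015, -21, 0]
    - [0.112, 0.371, 0.02, -23, 0]
    - [0.122, 0.405, 0.027, -25, 0]
    - [0.13, 0.432, 0.035, -27, 0]
    - [0.135, 0.45, 0.043, -29, 0]
    - [0.1375, 0.459, 0.048, -30, 0]
    - [0.1387, 0.4617, 0.05, -30, 0]
    - [0.1387, 0.4617, 0.05, -30, 0]

```text
clock: 10.15
tcp_pos: [0.5311, 0.2106, 0.2769]
eef_rot: [-0.086, 0.996, -0.0, -0.001]
ft_force: [0.0, -1.2, -2.8]
finger_gap: 0.13
grip_force: 54.9
```

```bash
cat > mo.py <<'E'
from h import *
s=arm.read_state();m=R.from_quat(s["eef_rot"]).as_matrix()
print({k:np.round(s[k],3).tolist() for k in("clock","tcp_pos","ft_force","joint_pos","finger_gap","grip_force")},"moment tool",(m.T@s["moment"]).round(3),"yaw d",np.arctan2(-m[1,0],-m[0,0]).round(3))
E
python3 mo.py
```

```text
{'clock': 10.15, 'tcp_pos': [0.531, 0.211, 0.277], 'ft_force': [0.01, -1.217, -2.778], 'joint_pos': [0.182, 0.396, 1.503, -0.0, 1.244, -1.56], 'finger_gap': 0.13, 'grip_force': 54.916} moment tool [-0.042  0.252  0.036] yaw d 0.172
```

Over position. The moment about tool y (0.25 N m) can serve as a tilt gauge. Loosening the grip in steps.

Request:
arm_command:
  series:
    - [0, 0, 0, 0, 0]
    - [0, 0, 0, 0, 0]
    - [0, 0, 0, 0, 0]
  squeeze: 28

```text
clock: 10.45
tcp_pos: [0.532, 0.21, 0.278]
eef_rot: [-0.085, 0.996, -0.0, 0.0]
ft_force: [-0.0, -0.3, -2.0]
finger_gap: 0.134
grip_force: 28.0
```

```bash
python3 mo.py
```

```text
{'clock': 10.45, 'tcp_pos': [0.532, 0.21, 0.278], 'ft_force': [-0.004, -0.26, -1.984], 'joint_pos': [0.181, 0.395, 1.502, -0.0, 1.244, -1.56], 'finger_gap': 0.134, 'grip_force': 27.988} moment tool [-0.075  0.154 -0.038] yaw d 0.17
```

Request:
arm_command:
  series:
    - [0, 0, 0, 0, 0]
    - [0, 0, 0, 0, 0]
    - [0, 0, 0, 0, 0]
  squeeze: 20

```text
clock: 10.75
tcp_pos: [0.5318, 0.2106, 0.2776]
eef_rot: [-0.086, 0.996, 0.0, 0.0]
ft_force: [-1.1, 0.3, -3.0]
finger_gap: 0.135
grip_force: 20.0
```

```bash
python3 mo.py
```

```text
{'clock': 10.75, 'tcp_pos': [0.532, 0.211, 0.278], 'ft_force': [-1.089, 0.314, -2.992], 'joint_pos': [0.182, 0.396, 1.502, 0.0, 1.244, -1.56], 'finger_gap': 0.135, 'grip_force': 20.0} moment tool [-0.049  0.197  0.034] yaw d 0.171
```

```bash
cat > df.py <<'E'
from h import *
import os
out=[]
for n in("side","scene"):
    im=cv2.cvtColor(arm.grab_frame(n),cv2.COLOR_RGB2BGR);f=f"pics/prev_{n}.png"
    if os.path.exists(f):
        D=cv2.medianBlur((cv2.absdiff(im,cv2.imread(f)).max(2)>25).astype(np.uint8),3);out.append(int(D.sum()))
    hsv=cv2.cvtColor(im,cv2.COLOR_BGR2HSV);o=((hsv[...,0]>3)&(hsv[...,0]<20)&(hsv[...,1]>190)&(hsv[...,2]>60))
    if n=="scene":o[:200]&=True
    out.append(("amber",int(o[60:330,150:420].sum())));cv2.imwrite(f,im)
print("diff",out);exec(open("mo.py").read())
E
python3 df.py
```

```text
diff [('amber', 0), ('amber', 583)]
{'clock': 10.85, 'tcp_pos': [0.532, 0.211, 0.278], 'ft_force': [-0.099, -0.726, -1.536], 'joint_pos': [0.182, 0.396, 1.502, 0.0, 1.244, -1.56], 'finger_gap': 0.13, 'grip_force': 20.0} moment tool [-0.042  0.222 -0.004] yaw d 0.171
```

Request:
arm_command:
  series:
    - [0, 0, 0, 0, 0]
    - [0, 0, 0, 0, 0]
    - [0, 0, 0, 0, 0]
  squeeze: 14

```text
clock: 11.15
tcp_pos: [0.5315, 0.2107, 0.2774]
eef_rot: [-0.086, 0.996, -0.0, -0.0]
ft_force: [-0.1, -0.1, -2.4]
finger_gap: 0.131
grip_force: 14.0
```

```bash
python3 df.py
```

```text
diff [1262, ('amber', 0), 3540, ('amber', 637)]
{'clock': 11.25, 'tcp_pos': [0.532, 0.211, 0.277], 'ft_force': [0.919, 0.03, -1.612], 'joint_pos': [0.182, 0.396, 1.502, -0.0, 1.244, -1.56], 'finger_gap': 0.136, 'grip_force': 14.0} moment tool [-0.062  0.087 -0.016] yaw d 0.172
```

Request:
arm_command:
  series:
    - [0, 0, 0, 0, 0]
    - [0, 0, 0, 0, 0]
    - [0, 0, 0, 0, 0]
  squeeze: 11

```text
clock: 11.55
tcp_pos: [0.5318, 0.2107, 0.2776]
eef_rot: [-0.086, 0.996, -0.0, 0.0]
ft_force: [-0.1, 0.8, -2.4]
finger_gap: 0.137
grip_force: 11.0
```

```bash
python3 df.py
```

```text
diff [0, ('amber', 0), 0, ('amber', 632)]
{'clock': 11.65, 'tcp_pos': [0.532, 0.211, 0.278], 'ft_force': [0.397, -0.065, -2.197], 'joint_pos': [0.182, 0.396, 1.502, -0.0, 1.244, -1.56], 'finger_gap': 0.136, 'grip_force': 11.0} moment tool [-0.085  0.08   0.003] yaw d 0.172
```

```bash
python3 v.py pics/p1.png 150,10,220,220 200,80,250,250
```

```text
{'clock': 11.75, 'tcp_pos': [0.532, 0.211, 0.278], 'ft_force': [-0.303, 0.328, -2.793], 'moment': [0.026, 0.136, 0.075], 'joint_pos': [0.182, 0.396, 1.502, -0.0, 1.244, -1.56], 'finger_gap': 0.136}
[[-0.985, -0.171, 0.0], [-0.171, 0.985, -0.0], [-0.0, -0.0, -1.0]]
```

View pics/p1.png

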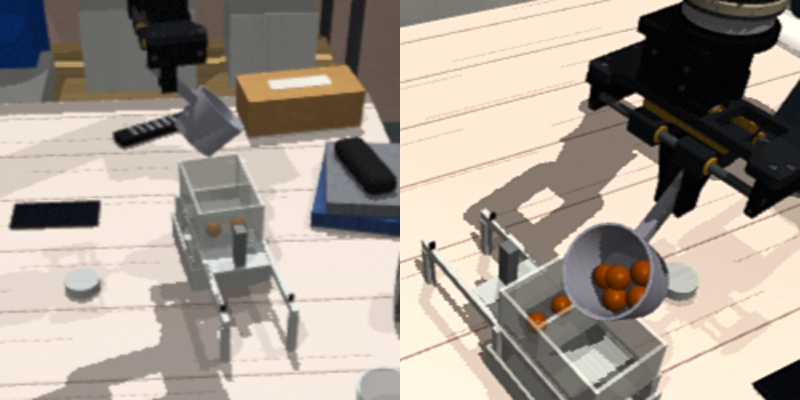

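The cup is tilted about 50° with all five sweets inside and the lip above the hopper. Advancing the hand 10 mm and loosening further.

Request:
arm_command:
  series:
    - [-0.005, 0, 0, 0, 0]
    - [-0.01, 0, 0, 0, 0]
    - [-0.01, 0, 0, 0, 0]
    - [-0.01, 0, 0, 0, 0]
  squeeze: 9

```text
clock: 12.15
tcp_pos: [0.5418, 0.2124, 0.2774]
eef_rot: [-0.086, 0.996, -0.0, -0.0]
ft_force: [-0.3, -0.0, -2.1]
finger_gap: 0.136
grip_force: 9.0
```

```bash
python3 df.py
```

```text
diff [1855, ('amber', 0), 6097, ('amber', 594)]
{'clock': 12.25, 'tcp_pos': [0.541, 0.212, 0.277], 'ft_force': [-0.271, 1.083, -2.74], 'joint_pos': [0.182, 0.41, 1.478, -0.0, 1.254, -1.561], 'finger_gap': 0.141, 'grip_force': 9.0} moment tool [-0.151  0.115 -0.01 ] yaw d 0.172
```

Request:
arm_command:
  series:
    - [0, 0, 0, 0, 0]
    - [0, 0, 0, 0, 0]
    - [0, 0, 0, 0, 0]
  squeeze: 7

```text
clock: 12.55
tcp_pos: [0.5414, 0.2124, 0.2776]
eef_rot: [-0.086, 0.996, 0.0, -0.0]
ft_force: [0.5, -0.0, -2.8]
finger_gap: 0.136
grip_force: 7.0
```

```bash
python3 df.py
```

```text
diff [150, ('amber', 0), 737, ('amber', 699)]
{'clock': 12.65, 'tcp_pos': [0.542, 0.212, 0.278], 'ft_force': [0.631, 0.847, -0.937], 'joint_pos': [0.182, 0.41, 1.478, 0.0, 1.254, -1.56], 'finger_gap': 0.138, 'grip_force': 7.0} moment tool [-0.04   0.09   0.049] yaw d 0.171
```

Request:
arm_command:
  series:
    - [-0.005, 0, 0, 0, 0]
    - [-0.005, 0, 0, 0, 0]
    - [-0.005, 0, 0, 0, 0]
  squeeze: 5.5

```text
clock: 12.95
tcp_pos: [0.5467, 0.2133, 0.2775]
eef_rot: [-0.086, 0.996, -0.0, 0.0]
ft_force: [-0.7, 0.4, -2.1]
finger_gap: 0.138
grip_force: 5.5
```

```bash
python3 df.py
```

```text
diff [858, ('amber', 0), 3034, ('amber', 682)]
{'clock': 13.05, 'tcp_pos': [0.546, 0.213, 0.277], 'ft_force': [0.607, 0.605, -2.13], 'joint_pos': [0.182, 0.417, 1.465, 0.0, 1.259, -1.561], 'finger_gap': 0.138, 'grip_force': 5.5} moment tool [-0.035  0.03  -0.004] yaw d 0.172
```

Request:
arm_command:
  series:
    - [-0.005, 0, 0, 0, 0]
    - [-0.005, 0, 0, 0, 0]
    - [-0.005, 0, 0, 0, 0]
  squeeze: 4.5

```text
clock: 13.35
tcp_pos: [0.5516, 0.2141, 0.2775]
eef_rot: [-0.086, 0.996, -0.0, -0.0]
ft_force: [0.4, 0.2, -2.5]
finger_gap: 0.141
grip_force: 4.5
```

```bash
python3 df.py; python3 v.py pics/p2.png 150,10,220,220 200,80,250,250
```

```text
diff [738, ('amber', 0), 2970, ('amber', 656)]
{'clock': 13.45, 'tcp_pos': [0.551, 0.214, 0.277], 'ft_force': [-0.368, -0.471, -2.38], 'joint_pos': [0.182, 0.424, 1.453, -0.0, 1.264, -1.561], 'finger_gap': 0.136, 'grip_force': 4.5} moment tool [-0.042  0.102  0.017] yaw d 0.172
{'clock': 13.55, 'tcp_pos': [0.551, 0.214, 0.278], 'ft_force': [-0.599, -0.093, -2.256], 'moment': [0.011, 0.062, 0.088], 'joint_pos': [0.182, 0.424, 1.453, 0.0, 1.264, -1.561], 'finger_gap': 0.136}
[[-0.985, -0.171, -0.0], [-0.171, 0.985, -0.0], [0.0, 0.0, -1.0]]
```

View pics/p2.png

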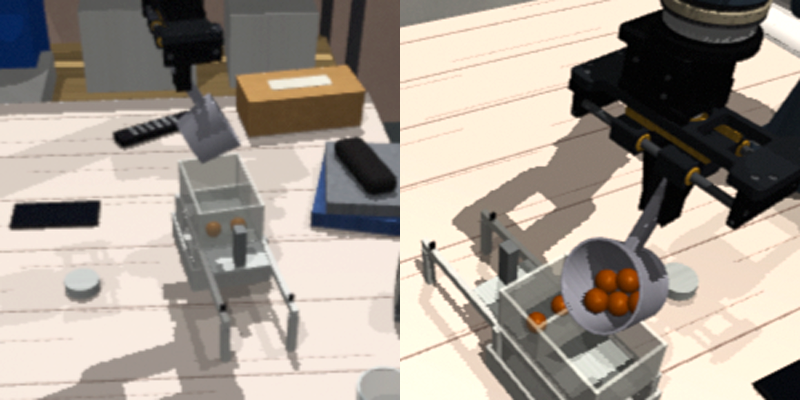

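The tilt is now about 65° with all sweets still in the cup. Down to the minimum grip.

Request:
arm_command:
  series:
    - [0, 0, 0, 0, 0]
    - [0, 0, 0, 0, 0]
    - [0, 0, 0, 0, 0]
  squeeze: 3.6

```text
clock: 13.85
tcp_pos: [0.5514, 0.2141, 0.2776]
eef_rot: [-0.086, 0.996, 0.0, 0.0]
ft_force: [0.2, -0.9, -2.8]
finger_gap: 0.139
grip_force: 3.6
```

```bash
python3 df.py
```

```text
diff [0, ('amber', 0), 0, ('amber', 659)]
{'clock': 13.95, 'tcp_pos': [0.551, 0.214, 0.278], 'ft_force': [-0.547, -0.429, -1.994], 'joint_pos': [0.182, 0.424, 1.453, -0.0, 1.264, -1.561], 'finger_gap': 0.135, 'grip_force': 3.6} moment tool [-0.041  0.098 -0.016] yaw d 0.171
```

Request:
arm_command:
  series:
    - [0, 0, 0, 0, 0]
    - [0, 0, 0, 0, 0]
    - [0, 0, 0, 0, 0]
  squeeze: 3

```text
clock: 14.25
tcp_pos: [0.5514, 0.2141, 0.2775]
eef_rot: [-0.086, 0.996, -0.0, -0.0]
ft_force: [0.1, -0.9, -2.1]
finger_gap: 0.133
grip_force: 3.0
```

```bash
python3 df.py
```

```text
diff [296, ('amber', 0), 1327, ('amber', 616)]
{'clock': 14.35, 'tcp_pos': [0.551, 0.214, 0.278], 'ft_force': [0.391, -0.11, -2.044], 'joint_pos': [0.182, 0.424, 1.453, 0.0, 1.264, -1.561], 'finger_gap': 0.138, 'grip_force': 3.0} moment tool [-0.049  0.092  0.033] yaw d 0.172
```

The grip is at its minimum and the cup still moves a little. Short vertical shakes ratchet the tilt forward only, so I'll use those.

Request:
arm_command:
  series:
    - [0, 0, -0.015, 0, 0]
    - [0, 0, 0, 0, 0]
    - [0, 0, -0.015, 0, 0]
    - [0, 0, 0, 0, 0]
    - [0, 0, 0, 0, 0]
  squeeze: 3

```text
clock: 14.85
tcp_pos: [0.5504, 0.2139, 0.2763]
eef_rot: [-0.086, 0.996, -0.0, -0.002]
ft_force: [-0.5, 0.5, -2.9]
finger_gap: 0.139
grip_force: 3.0
```

```bash
cat >> df.py <<'E'
# amber blobs of the scene view, px (col,row) and area
im=cv2.imread("pics/prev_scene.png");hsv=cv2.cvtColor(im,cv2.COLOR_BGR2HSV)
o=((hsv[...,0]>3)&(hsv[...,0]<20)&(hsv[...,1]>150)&(hsv[...,2]>50)).astype(np.uint8);o[:140]=0
_,_,st,ce=cv2.connectedComponentsWithStats(o)
print([(int(s[4]),c.round(0).tolist()) for s,c in zip(st[1:],ce[1:]) if s[4]>8],"spares",proj("scene",place([.605,.193,1.74],[[-.044,0,.087]])).round(),"big",proj("scene",place([.605,.193,1.74],[[-.012,-.044,.075],[.072,-.044,.075],[.072,.044,.075],[-.012,.044,.075]])).round().tolist())
E
python3 df.py
```

```text
diff [387, ('amber', 0), 1763, ('amber', 515)]
{'clock': 14.95, 'tcp_pos': [0.551, 0.214, 0.277], 'ft_force': [-0.952, -0.039, -1.809], 'joint_pos': [0.182, 0.425, 1.454, -0.0, 1.265, -1.561], 'finger_gap': 0.135, 'grip_force': 3.0} moment tool [-0.026 -0.01   0.009] yaw d 0.171
[(12, [16.0, 142.0]), (145, [21.0, 148.0]), (33, [21.0, 158.0]), (3279, [55.0, 208.0]), (270, [16.0, 208.0]), (186, [343.0, 251.0]), (18, [0.0, 257.0]), (295, [341.0, 265.0]), (17, [0.0, 270.0]), (92, [300.0, 269.0]), (55, [286.0, 278.0])] spares [[292. 278.]] big [[284.0, 306.0], [317.0, 344.0], [356.0, 316.0], [322.0, 282.0]]
```

Request:
arm_command:
  series:
    - [0, 0, -0.02, 0, 0]
    - [0, 0, 0, 0, 0]
    - [0, 0, -0.02, 0, 0]
    - [0, 0, 0, 0, 0]
    - [0, 0, -0.02, 0, 0]
    - [0, 0, 0, 0, 0]
    - [0, 0, 0, 0, 0]
  squeeze: 3

```text
clock: 15.65
tcp_pos: [0.5502, 0.2139, 0.2763]
eef_rot: [-0.086, 0.996, -0.0, -0.002]
ft_force: [-0.5, -0.8, -3.0]
finger_gap: 0.137
grip_force: 3.0
```

```bash
python3 df.py;python3 v.py pics/p3.png 150,10,220,220 200,80,250,250
```

```text
diff [272, ('amber', 0), 938, ('amber', 479)]
{'clock': 15.75, 'tcp_pos': [0.551, 0.214, 0.277], 'ft_force': [0.264, -0.681, -2.844], 'joint_pos': [0.182, 0.425, 1.453, -0.0, 1.265, -1.561], 'finger_gap': 0.136, 'grip_force': 3.0} moment tool [-0.021 -0.036 -0.091] yaw d 0.172
[(32, [19.0, 142.0]), (128, [21.0, 149.0]), (9, [388.0, 154.0]), (25, [20.0, 159.0]), (3257, [55.0, 208.0]), (96, [21.0, 200.0]), (15, [12.0, 198.0]), (172, [13.0, 213.0]), (432, [343.0, 262.0]), (17, [0.0, 258.0]), (16, [0.0, 269.0]), (91, [300.0, 269.0]), (53, [286.0, 278.0])] spares [[292. 278.]] big [[284.0, 306.0], [317.0, 344.0], [356.0, 316.0], [322.0, 282.0]]
{'clock': 15.85, 'tcp_pos': [0.552, 0.214, 0.278], 'ft_force': [-0.097, -0.314, -1.386], 'moment': [0.024, 0.044, 0.017], 'joint_pos': [0.182, 0.424, 1.452, -0.0, 1.265, -1.561], 'finger_gap': 0.134}
[[-0.985, -0.171, 0.001], [-0.171, 0.985, 0.0], [-0.001, -0.0, -1.0]]
```

View pics/p3.png

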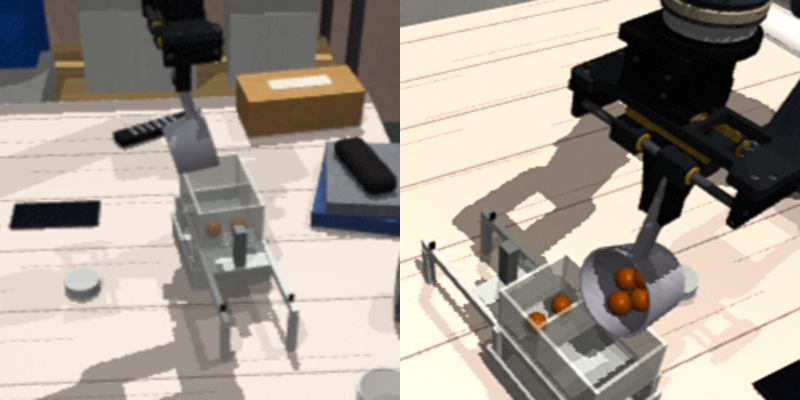

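The cup hangs at about 80° (its centre of mass is under the fingers), so gravity alone won't tilt it further. I'll rest its side on the near hopper wall and drag the hand forward, so that friction on the wall rolls it past 90°. The lip stays over the compartment.

Request:
arm_command:
  series:
    - [0, 0, 0.005, 0, 0]
    - [0, 0, 0.012, 0, 0]
    - [0, 0, 0.018, 0, 0]
    - [0, 0, 0.022, 0, 0]
    - [0, 0, 0.025, 0, 0]
    - [0, 0, 0.027, 0, 0]
    - [0, 0, 0.029, 0, 0]
    - [0, 0, 0.029, 0, 0]
  squeeze: 4

```text
clock: 16.65
tcp_pos: [0.5529, 0.2144, 0.2499]
eef_rot: [-0.086, 0.996, 0.0, 0.002]
ft_force: [0.2, -0.1, 3.7]
finger_gap: 0.137
grip_force: 4.0
```

```bash
python3 df.py|tail -n +1|cut -c1-330; python3 mo.py
```

```text
diff [2828, ('amber', 0), 11012, ('amber', 481)]
{'clock': 16.75, 'tcp_pos': [0.553, 0.214, 0.25], 'ft_force': [0.368, 0.104, 5.313], 'joint_pos': [0.182, 0.452, 1.487, 0.0, 1.198, -1.561], 'finger_gap': 0.137, 'grip_force': 4.0} moment tool [-0.039 -0.076  0.062] yaw d 0.171
[(192, [20.0, 147.0]), (38, [21.0, 159.0]), (3790, [50.0, 208.0]), (19, [0.0, 257.0]), (423, [341.0, 267.0]), (23, [1.0, 270.0]), (91, [300.0, 269.0]), (53, [286.0, 278.0])] spares [[292. 278.]] big [[284.0, 306.0], [317.0, 344.0], [356.0, 316.0], [322.0, 282.0]]
{'clock': 16.75, 'tcp_pos': [0.553, 0.214, 0.25], 'ft_force': [0.368, 0.104, 5.313], 'joint_pos': [0.182, 0.452, 1.487, 0.0, 1.198, -1.561], 'finger_gap': 0.137, 'grip_force': 4.0} moment tool [-0.039 -0.076  0.062] yaw d 0.171
```

Contact is felt: the force went from -2.4 to about +4.5 N. Dragging forward slowly.

Request:
arm_command:
  series:
    - [-0.004, 0, 0, 0, 0]
    - [-0.008, 0, 0, 0, 0]
    - [-0.012, 0, 0.001, 0, 0]
    - [-0.016, 0, 0.001, 0, 0]
    - [-0.02, 0, 0.001, 0, 0]
    - [-0.024, 0, 0.002, 0, 0]
    - [-0.024, 0, 0.002, 0, 0]
    - [-0.024, 0, 0.002, 0, 0]
  squeeze: 3

```text
clock: 17.55
tcp_pos: [0.5752, 0.2182, 0.246]
eef_rot: [-0.086, 0.996, -0.0, -0.0]
ft_force: [0.3, 0.8, -0.4]
finger_gap: 0.138
grip_force: 3.0
```

```bash
python3 df.py|tail -n +1|cut -c1-330
```

```text
diff [4555, ('amber', 0), 11343, ('amber', 341)]
{'clock': 17.65, 'tcp_pos': [0.575, 0.218, 0.246], 'ft_force': [-0.065, -0.255, -2.526], 'joint_pos': [0.181, 0.489, 1.432, -0.0, 1.221, -1.561], 'finger_gap': 0.139, 'grip_force': 3.0} moment tool [-0.15  -0.1    0.042] yaw d 0.172
[(306, [20.0, 150.0]), (4137, [48.0, 208.0]), (10, [333.0, 194.0]), (15, [1.0, 234.0]), (14, [1.0, 244.0]), (24, [1.0, 257.0]), (103, [339.0, 266.0]), (34, [1.0, 271.0]), (92, [300.0, 269.0]), (156, [333.0, 276.0]), (56, [286.0, 278.0])] spares [[292. 278.]] big [[284.0, 306.0], [317.0, 344.0], [356.0, 316.0], [322.0, 282.0]]
```

Request:
arm_command:
  series:
    - [0, 0, 0.003, 0, 0]
    - [-0.002, 0, 0.005, 0, 0]
    - [-0.006, 0, 0.006, 0, 0]
    - [-0.01, 0, 0.007, 0, 0]
    - [-0.014, 0, 0.008, 0, 0]
    - [-0.014, 0, 0.008, 0, 0]
    - [-0.014, 0, 0.008, 0, 0]
  squeeze: 3

```text
clock: 18.35
tcp_pos: [0.5892, 0.2207, 0.2382]
eef_rot: [-0.086, 0.996, 0.0, 0.0]
ft_force: [0.6, 0.5, 1.4]
finger_gap: 0.135
grip_force: 3.0
```

```bash
python3 df.py|tail -n +1|cut -c1-400
```

```text
diff [3172, ('amber', 7), 10187, ('amber', 515)]
{'clock': 18.45, 'tcp_pos': [0.589, 0.221, 0.238], 'ft_force': [0.527, 0.525, 1.778], 'joint_pos': [0.181, 0.516, 1.405, -0.0, 1.22, -1.561], 'finger_gap': 0.138, 'grip_force': 3.0} moment tool [-0.06  -0.246 -0.025] yaw d 0.172
[(406, [19.0, 151.0]), (4344, [47.0, 207.0]), (27, [1.0, 234.0]), (17, [1.0, 244.0]), (24, [26.0, 249.0]), (74, [1.0, 264.0]), (74, [40.0, 256.0]), (90, [300.0, 269.0]), (24, [78.0, 270.0]), (10, [70.0, 272.0]), (58, [286.0, 278.0]), (160, [333.0, 284.0]), (22, [0.0, 290.0]), (273, [313.0, 297.0]), (33, [296.0, 303.0]), (79, [304.0, 312.0])] spares [[292. 278.]] big [[284.0, 306.0], [317.0, 344.0]
```

Amber blobs now lie in the compartment region. I'll raise the cup; anything still inside it would move along.

Request:
arm_command:
  series:
    - [0, 0, 0, 0, 0]
    - [0, 0, -0.002, 0, 0]
    - [0, 0, -0.01, 0, 0]
    - [0, 0, -0.02, 0, 0]
    - [0, 0, -0.035, 0, 0]
    - [0, 0, -0.05, 0, 0]
    - [0, 0, -0.06, 0, 0]
    - [0, 0, -0.06, 0, 0]
  squeeze: 12

```text
clock: 19.25
tcp_pos: [0.5898, 0.2208, 0.3009]
eef_rot: [-0.086, 0.996, 0.0, 0.002]
ft_force: [1.1, 0.7, -2.2]
finger_gap: 0.133
grip_force: 12.0
```

```bash
python3 df.py|tail -n +1|cut -c1-450
cat > bl.py <<'E'
from h import *
im=cv2.imread("pics/prev_scene.png")[:,:,::-1].astype(int)
o=((im[...,0]-im[...,2]>50)&(im[...,0]>1.7*im[...,1]));o[:150]=0;o[:,:240]=0
for y in range(236,340,3):print(y,"".join("#" if o[y,x] else "." for x in range(270,400,2)))
E
python3 bl.py
```

```text
diff [7137, ('amber', 0), 21871, ('amber', 297)]
{'clock': 19.35, 'tcp_pos': [0.589, 0.221, 0.299], 'ft_force': [-0.57, -0.043, -1.493], 'joint_pos': [0.181, 0.461, 1.33, -0.0, 1.351, -1.561], 'finger_gap': 0.14, 'grip_force': 12.0} moment tool [-0.056 -0.009  0.037] yaw d 0.172
[(322, [20.0, 150.0]), (10, [332.0, 162.0]), (4173, [48.0, 208.0]), (23, [1.0, 235.0]), (14, [1.0, 244.0]), (64, [1.0, 265.0]), (92, [300.0, 269.0]), (57, [286.0, 278.0]), (14, [0.0, 292.0]), (125, [339.0, 301.0]), (76, [306.0, 302.0]), (119, [302.0, 309.0]), (47, [317.0, 328.0])] spares [[292. 278.]] big [[284.0, 306.0], [317.0, 344.0], [356.0, 316.0], [322.0, 282.0]]
236 .................................................................
239 .................................................................
242 .................................................................
245 .................................................................
248 .................................................................
251 .................................................................
254 ........................
[... 1301 characters left out ...]

311 .................................................................
314 .................................................................
317 .................................................................
320 .................................................................
323 .................................................................
326 .................................................................
329 .................................................................
332 .................................................................
335 .................................................................
338 .................................................................
```

```bash
python3 v.py pics/p4.png 200,60,140,140 260,160,150,190
```

```text
{'clock': 19.45, 'tcp_pos': [0.588, 0.221, 0.298], 'ft_force': [0.291, 0.003, -1.194], 'moment': [0.019, -0.075, 0.012], 'joint_pos': [0.181, 0.462, 1.331, 0.0, 1.351, -1.561], 'finger_gap': 0.137}
[[-0.985, -0.171, -0.002], [-0.171, 0.985, -0.0], [0.002, -0.0, -1.0]]
```

View pics/p4.png

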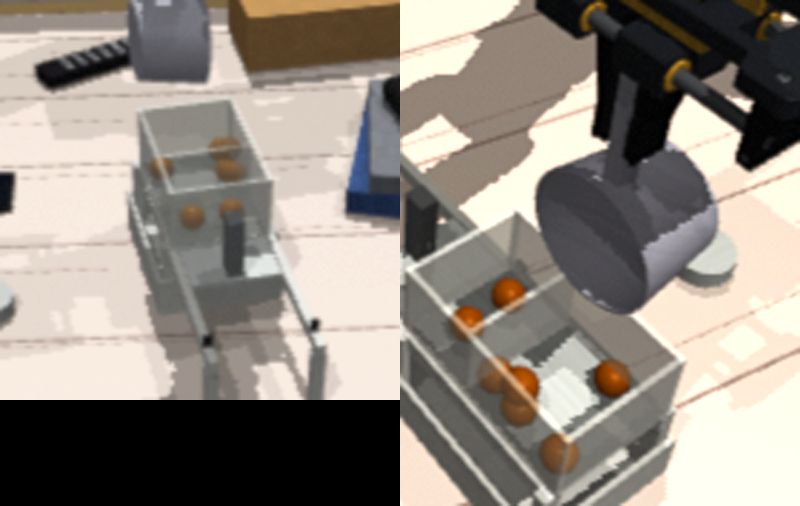

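All five sweets are in the big compartment, at (495,373), (520,385), (520,405), (560,453) and (610,378). Both spares are in place and the cup is empty, hanging at about 90°. Next I carry it over open table beyond the rails, then roll it upright by dragging on the table.

Request:
arm_command:
  series:
    - [0, -0.01, -0.01, 0, 0]
    - [0, -0.03, -0.01, 0, 0]
    - [0, -0.06, -0.01, 0, 0]
    - [0, -0.09, -0.01, 0, 0]
    - [0, -0.12, -0.01, 0, 0]
    - [0, -0.15, -0.01, 0, 0]
    - [0, -0.18, -0.01, 0, 0]
    - [0, -0.21, -0.01, 0, 0]
    - [0, -0.24, -0.01, 0, 0]
    - [0, -0.27, -0.01, 0, 0]
    - [0, -0.3, -0.005, 0, 0]
    - [0, -0.33, 0.02, 0, 0]
    - [0, -0.36, 0.05, 0, 0]
    - [0, -0.38, 0.08, 0, 0]
    - [0, -0.392, 0.11, 0, 0]
    - [0, -0.397, 0.14, 0, 0]
    - [0, -0.397, 0.155, 0, 0]
    - [0, -0.397, 0.165, 0, 0]
    - [0, -0.397, 0.165, 0, 0]
    - [0, -0.397, 0.165, 0, 0]
  squeeze: 18

```text
clock: 21.45
tcp_pos: [0.6575, -0.1705, 0.1349]
eef_rot: [-0.086, 0.996, -0.001, 0.001]
ft_force: [-0.1, 0.5, -0.8]
finger_gap: 0.137
grip_force: 18.0
```

```bash
python3 df.py|head -2;python3 mo.py
```

```text
diff [55062, ('amber', 0), 103065, ('amber', 241)]
{'clock': 21.55, 'tcp_pos': [0.658, -0.171, 0.135], 'ft_force': [0.038, -0.873, -2.446], 'joint_pos': [-0.418, 0.696, 1.363, 0.0, 1.079, -2.161], 'finger_gap': 0.135, 'grip_force': 18.0} moment tool [-0.031 -0.051  0.021] yaw d 0.172
{'clock': 21.55, 'tcp_pos': [0.658, -0.171, 0.135], 'ft_force': [0.038, -0.873, -2.446], 'joint_pos': [-0.418, 0.696, 1.363, 0.0, 1.079, -2.161], 'finger_gap': 0.135, 'grip_force': 18.0} moment tool [-0.031 -0.051  0.021] yaw d 0.172
```

Request:
arm_command:
  series:
    - [0, 0, 0.008, 0, 0]
    - [0, 0, 0.012, 0, 0]
    - [0, 0, 0.015, 0, 0]
    - [0, 0, 0.017, 0, 0]
    - [0, 0, 0.017, 0, 0]
  squeeze: 5

```text
clock: 22.05
tcp_pos: [0.6564, -0.1704, 0.116]
eef_rot: [-0.086, 0.996, 0.0, -0.0]
ft_force: [0.6, 0.8, -0.6]
finger_gap: 0.135
grip_force: 5.0
```

```bash
python3 df.py|head -2
```

```text
diff [7736, ('amber', 0), 3879, ('amber', 250)]
{'clock': 22.15, 'tcp_pos': [0.657, -0.171, 0.116], 'ft_force': [-0.576, 0.077, -1.048], 'joint_pos': [-0.418, 0.719, 1.376, -0.0, 1.047, -2.161], 'finger_gap': 0.134, 'grip_force': 5.0} moment tool [-0.037 -0.001 -0.021] yaw d 0.172
```

Request:
arm_command:
  series:
    - [0, 0, 0.002, 0, 0]
    - [0, 0, 0.004, 0, 0]
    - [0, 0, 0.004, 0, 0]
  squeeze: 5

```text
clock: 22.45
tcp_pos: [0.6564, -0.1704, 0.1122]
eef_rot: [-0.086, 0.996, 0.0, -0.0]
ft_force: [-0.1, -0.1, -1.5]
finger_gap: 0.136
grip_force: 5.0
```

```bash
python3 df.py|head -2
```

```text
diff [1026, ('amber', 0), 725, ('amber', 245)]
{'clock': 22.55, 'tcp_pos': [0.657, -0.171, 0.112], 'ft_force': [-1.032, 0.327, -2.036], 'joint_pos': [-0.418, 0.724, 1.378, -0.0, 1.04, -2.161], 'finger_gap': 0.137, 'grip_force': 5.0} moment tool [-0.054 -0.044  0.024] yaw d 0.172
```

Request:
arm_command:
  series:
    - [0, 0, 0.002, 0, 0]
    - [0, 0, 0.004, 0, 0]
    - [0, 0, 0.004, 0, 0]

```text
clock: 22.85
tcp_pos: [0.657, -0.1707, 0.1094]
eef_rot: [-0.086, 0.996, -0.0, 0.0]
ft_force: [-0.6, 0.5, 2.7]
finger_gap: 0.137
grip_force: 5.0
```

Request:
arm_command:
  series:
    - [0, 0, 0.002, 0, 0]
    - [0, 0, 0.004, 0, 0]
    - [0, 0, 0.004, 0, 0]

```text
clock: 23.15
tcp_pos: [0.6574, -0.1706, 0.106]
eef_rot: [-0.086, 0.996, -0.0, 0.001]
ft_force: [-0.8, 0.7, 4.8]
finger_gap: 0.14
grip_force: 5.0
```

```bash
python3 df.py|head -2
cat > cf.py <<'E'
# fit cup tilt and grip offset to the grey silhouette against the bright table (side view)
from h import *
s=arm.read_state();m=R.from_quat(s["eef_rot"]).as_matrix();g=s["tcp_pos"]-.019*m[:,2];fw=-m[:,0];fw[2]=0;fw/=np.linalg.norm(fw);up=np.array([0,0,1.]);lat=np.cross(up,fw)
t=np.linspace(0,2*np.pi,60)
def pts(th,L):
    P=np.vstack([np.c_[r*np.cos(t)+L,r*np.sin(t),0*t+z-.046] for r,z in((.044,.062),(.036,0))])
    c,q=np.cos(th),np.sin(th); return g+np.outer(P[:,0]*c+P[:,2]*q,fw)+np.outer(-P[:,0]*q+P[:,2]*c,up)+np.outer(P[:,1],lat)
E_={}
for n in("side","scene"):
    im=cv2.imread(f"pics/prev_{n}.png");E_[n]=cv2.distanceTransform(255-cv2.Canny(cv2.GaussianBlur(im,(3,3),0),40,110),2,3)
res=[]
for th in np.radians(np.arange(-5,135,2.5)):
    for L in np.arange(.07,.116,.005):
        e=0
        for n in E_:
            h=cv2.convexHull(np.float32(proj(n,pts(th,L))))[:,0];k=np.vstack([np.linspace(a,b,8) for a,b in zip(h,np.roll(h,-1,0))]);k=np.int32(k.round())
            ok=(k[:,0]>=0)&(k[:,0]<512)&(k[:,1]>=0)&(k[:,1]<384);e+=np.minimum(E_[n][k[ok,1],k[ok,0]],6).mean()
        res.append((round(e,2),round(np.degrees(th),1),round(L,3),round(pts(th,L)[:,2].min(),4)))
print(sorted(res)[:6])
E
python3 cf.py
```

```text
diff [2397, ('amber', 0), 1290, ('amber', 248)]
{'clock': 23.25, 'tcp_pos': [0.657, -0.171, 0.106], 'ft_force': [-1.471, 2.115, 6.011], 'joint_pos': [-0.418, 0.732, 1.382, 0.0, 1.026, -2.161], 'finger_gap': 0.135, 'grip_force': 5.0} moment tool [-0.355  0.136 -0.011] yaw d 0.171
[(np.float32(2.0), np.float64(92.5), np.float64(0.085), np.float64(-0.0045)), (np.float32(2.06), np.float64(90.0), np.float64(0.085), np.float64(-0.004)), (np.float32(2.1), np.float64(92.5), np.float64(0.09), np.float64(-0.0095)), (np.float32(2.37), np.float64(90.0), np.float64(0.09), np.float64(-0.009)), (np.float32(2.38), np.float64(90.0), np.float64(0.08), np.float64(0.001)), (np.float32(2.54), np.float64(92.5), np.float64(0.095), np.float64(-0.0145))]
```

The silhouette fit gives a tilt of about 91° and a grip 81 mm from the cup's axis, with table contact. Dragging the hand back so the cup rolls upright on its foot edge.

Request:
arm_command:
  series:
    - [0.004, 0, 0, 0, 0]
    - [0.01, 0, 0, 0, 0]
    - [0.016, 0, 0, 0, 0]
    - [0.022, 0, 0, 0, 0]
    - [0.028, 0, 0, 0, 0]
    - [0.034, 0, 0, 0, 0]
    - [0.04, 0, 0, 0, 0]
    - [0.046, 0, 0, 0, 0]
    - [0.052, 0, 0, 0, 0]
    - [0.058, 0, 0.001, 0, 0]
    - [0.064, 0, 0.0015, 0, 0]
    - [0.07, 0, 0.003, 0, 0]
    - [0.076, 0, 0.004, 0, 0]
    - [0.076, 0, 0.004, 0, 0]
  squeeze: 4

```text
clock: 24.65
tcp_pos: [0.5818, -0.1838, 0.1017]
eef_rot: [-0.085, 0.996, -0.0, 0.001]
ft_force: [0.2, 0.6, 3.0]
finger_gap: 0.135
grip_force: 4.0
```

```bash
python3 df.py|head -2;python3 cf.py
```

```text
diff [31546, ('amber', 0), 17149, ('amber', 240)]
{'clock': 24.75, 'tcp_pos': [0.582, -0.184, 0.102], 'ft_force': [1.108, 0.791, 5.033], 'joint_pos': [-0.489, 0.662, 1.572, 0.0, 0.906, -2.231], 'finger_gap': 0.135, 'grip_force': 3.999} moment tool [-0.304  0.004  0.037] yaw d 0.171
[(np.float32(2.04), np.float64(75.0), np.float64(0.08), np.float64(-0.0034)), (np.float32(2.35), np.float64(77.5), np.float64(0.085), np.float64(-0.0075)), (np.float32(2.43), np.float64(75.0), np.float64(0.085), np.float64(-0.0082)), (np.float32(2.57), np.float64(75.0), np.float64(0.075), np.float64(0.0014)), (np.float32(2.57), np.float64(77.5), np.float64(0.08), np.float64(-0.0026)), (np.float32(2.89), np.float64(77.5), np.float64(0.09), np.float64(-0.0124))]
```

Some sliding on the table: the tilt is now 75°. Pressing harder and continuing to drag.

Request:
arm_command:
  series:
    - [0, 0, 0.003, 0, 0]
    - [0.004, 0, 0.004, 0, 0]
    - [0.01, 0, 0.004, 0, 0]
    - [0.016, 0, 0.004, 0, 0]
    - [0.022, 0, 0.004, 0, 0]
    - [0.028, 0, 0.005, 0, 0]
    - [0.034, 0, 0.005, 0, 0]
    - [0.04, 0, 0.005, 0, 0]
    - [0.046, 0, 0.006, 0, 0]
    - [0.052, 0, 0.006, 0, 0]
    - [0.058, 0, 0.007, 0, 0]
    - [0.058, 0, 0.007, 0, 0]
  squeeze: 7

```text
clock: 25.95
tcp_pos: [0.5232, -0.1935, 0.0932]
eef_rot: [-0.086, 0.996, 0.0, -0.001]
ft_force: [-1.5, -0.5, 0.3]
finger_gap: 0.138
grip_force: 7.0
```

```bash
python3 df.py|head -2;python3 cf.py
```

```text
diff [26098, ('amber', 0), 11304, ('amber', 238)]
{'clock': 26.05, 'tcp_pos': [0.524, -0.193, 0.093], 'ft_force': [-0.235, -0.035, 0.24], 'joint_pos': [-0.554, 0.623, 1.71, -0.001, 0.811, -2.295], 'finger_gap': 0.135, 'grip_force': 7.0} moment tool [0.073 0.24  0.031] yaw d 0.172
[(np.float32(2.18), np.float64(50.0), np.float64(0.08), np.float64(-0.0061)), (np.float32(2.25), np.float64(50.0), np.float64(0.075), np.float64(-0.0023)), (np.float32(2.3), np.float64(52.5), np.float64(0.08), np.float64(-0.0077)), (np.float32(2.44), np.float64(47.5), np.float64(0.075), np.float64(-0.0006)), (np.float32(2.77), np.float64(52.5), np.float64(0.085), np.float64(-0.0117)), (np.float32(2.82), np.float64(52.5), np.float64(0.075), np.float64(-0.0038))]
```

The tilt is 50° and the foot edge is forward of the grip. Following the arc down to level.

Request:
arm_command:
  series:
    - [0.007, 0, 0.004, 0, 0]
    - [0.014, 0, 0.008, 0, 0]
    - [0.021, 0, 0.012, 0, 0]
    - [0.028, 0, 0.016, 0, 0]
    - [0.036, 0, 0.022, 0, 0]
    - [0.044, 0, 0.028, 0, 0]
    - [0.051, 0, 0.036, 0, 0]
    - [0.059, 0, 0.044, 0, 0]
    - [0.064, 0, 0.05, 0, 0]
    - [0.069, 0, 0.056, 0, 0]
    - [0.072, 0, 0.061, 0, 0]
    - [0.074, 0, 0.065, 0, 0]
    - [0.074, 0, 0.065, 0, 0]
  squeeze: 5

```text
clock: 27.35
tcp_pos: [0.4516, -0.206, 0.0279]
eef_rot: [-0.086, 0.996, 0.0, -0.0]
ft_force: [-0.8, 0.3, -0.1]
finger_gap: 0.141
grip_force: 5.0
```

```bash
python3 df.py|head -2;python3 cf.py
```

```text
diff [30375, ('amber', 0), 12954, ('amber', 238)]
{'clock': 27.45, 'tcp_pos': [0.452, -0.206, 0.028], 'ft_force': [0.105, -0.587, -0.337], 'joint_pos': [-0.653, 0.692, 1.896, 0.0, 0.554, -2.396], 'finger_gap': 0.14, 'grip_force': 5.001} moment tool [-0.116  0.191 -0.061] yaw d 0.172
[(np.float32(2.28), np.float64(-2.5), np.float64(0.08), np.float64(0.0033)), (np.float32(2.38), np.float64(-2.5), np.float64(0.075), np.float64(0.0031)), (np.float32(2.45), np.float64(0.0), np.float64(0.08), np.float64(0.0014)), (np.float32(2.68), np.float64(-5.0), np.float64(0.08), np.float64(0.0054)), (np.float32(2.77), np.float64(-5.0), np.float64(0.075), np.float64(0.0049)), (np.float32(2.78), np.float64(-2.5), np.float64(0.085), np.float64(0.0035))]
```

The cup is level on the table. Releasing and rising.

Request:
arm_command:
  series:
    - [0, 0, 0.001, 0, 0]
    - [0, 0, 0.001, 0, 0.2]
    - [0, 0, 0.001, 0, 0.3]
    - [0, 0, 0.001, 0, 0.4]
    - [0, 0, 0.001, 0, 0.5]
    - [0, 0, 0.001, 0, 0.5]
    - [0, 0, -0.01, 0, 0.5]
    - [0, 0, -0.03, 0, 0.5]
    - [0, 0, -0.06, 0, 0.5]
    - [0, 0, -0.1, 0, 0.5]
    - [0, 0, -0.14, 0, 0.5]
    - [0, 0, -0.17, 0, 0.5]
    - [0, 0, -0.17, 0, 0.5]

```text
clock: 28.75
tcp_pos: [0.4541, -0.2077, 0.2035]
eef_rot: [-0.086, 0.996, -0.004, 0.004]
ft_force: [0.4, -0.2, 0.2]
finger_gap: 0.5
grip_force: 0.0
```

```bash
python3 df.py|sed -n 1,3p | cut -c1-500
python3 - <<'E'
from h import *
exec(open("cf.py").read().split("res=[]")[0].split("s=arm")[0])
t=np.linspace(0,2*np.pi,60)
E_={n:cv2.distanceTransform(255-cv2.Canny(cv2.GaussianBlur(cv2.imread(f"pics/prev_{n}.png"),(3,3),0),40,110),2,3) for n in("side","scene")}
res=[]
for x in np.arange(.50,.56,.004):
  for y in np.arange(-.22,-.16,.004):
    for tilt in(0,.1,1.5):
      r=R.from_rotvec([-.17*tilt,.98*tilt,0]).as_matrix()
      P=np.vstack([np.c_[q*np.cos(t),q*np.sin(t),0*t+z] for q,z in((.044,.062),(.036,0))])@r.T;P[:,2]-=P[:,2].min();P[:,:2]+=[x,y];e=0
      for n in E_:
        h=cv2.convexHull(np.float32(proj(n,P)))[:,0];k=np.int32(np.vstack([np.linspace(a,b,8) for a,b in zip(h,np.roll(h,-1,0))]).round());e+=np.minimum(E_[n][k[:,1],k[:,0]],6).mean()
      res.append((round(float(e),2),x.round(3),y.round(3),tilt))
print(sorted(res)[:4],min(r for r in res if r[3]==0.1))
g=place([.605,.193,1.74],[[-.122,0,0],[-.135,0,0]]);print("grip",g)
s=arm.read_state();m=R.from_quat(s["eef_rot"]).as_matrix();print("to grip tool",m.T@(g[0]-s["tcp_pos"]*[1,1,0]))
E
```

```text
diff [28087, ('amber', 0), 14194, ('amber', 229)]
{'clock': 28.85, 'tcp_pos': [0.452, -0.206, 0.2], 'ft_force': [-0.743, 0.537, -0.793], 'joint_pos': [-0.653, 0.387, 1.776, -0.0, 0.976, -2.396], 'finger_gap': 0.5, 'grip_force': 0.0} moment tool [-0.098  0.02   0.021] yaw d 0.172
[(1380, [51.0, 187.0]), (45, [68.0, 210.0]), (9, [67.0, 219.0]), (22, [76.0, 232.0]), (79, [301.0, 269.0]), (54, [286.0, 278.0]), (78, [306.0, 302.0]), (103, [340.0, 301.0]), (102, [302.0, 309.0]), (48, [317.0, 328.0])] spares [[292. 278.]] big [[284.0, 306.0], [317.0, 344.0], [356.0, 316.0], [322.0, 282.0]]
[(1.33, np.float64(0.524), np.float64(-0.196), 0), (1.81, np.float64(0.52), np.float64(-0.196), 0), (1.87, np.float64(0.524), np.float64(-0.2), 0), (1.92, np.float64(0.524), np.float64(-0.192), 0)] (2.29, np.float64(0.52), np.float64(-0.196), 0.1)
grip [[0.62554449 0.07274226 0.        ]
 [0.62773366 0.05992791 0.        ]]
to grip tool [-2.18861349e-01  2.45023342e-01 -7.14238105e-05]
```

The cup stands upright at (0.524, -0.196), let go. Going to the slide grip with the fingers straddling it along the pull; at a 43 mm opening the inner finger clears the hopper by about 9 mm.

Request:
arm_command:
  series:
    - [-0.02, 0.022, 0, 0, 0.5]
    - [-0.045, 0.05, 0, 0, 0.5]
    - [-0.07, 0.078, 0, 0, 0.5]
    - [-0.095, 0.106, 0, 0, 0.5]
    - [-0.12, 0.134, 0, 0, 0.5]
    - [-0.145, 0.162, 0, 0, 0.5]
    - [-0.17, 0.19, 0, 0, 0.5]
    - [-0.195, 0.218, 0, 0, 0.5]
    - [-0.21, 0.235, 0, 0, 0.5]
    - [-0.219, 0.245, 0, 0, 0.5]
    - [-0.219, 0.245, 0.02, 0, 0.5]
    - [-0.219, 0.245, 0.04, 0, 0.5]
    - [-0.219, 0.245, 0.05, 0, 0.5]
    - [-0.219, 0.245, 0.05, 0, 0.5]

```text
clock: 30.25
tcp_pos: [0.6236, 0.0723, 0.146]
eef_rot: [-0.085, 0.996, 0.0, -0.003]
ft_force: [0.0, -0.4, -0.3]
finger_gap: 0.502
grip_force: 0.0
```

```bash
python3 mo.py
python3 - <<'E'
from h import *
p=arm.camera_params("wrist");im=cv2.cvtColor(arm.grab_frame("wrist"),cv2.COLOR_RGB2GRAY)
D=[.605,.193,1.74]
u=proj("wrist",place(D,[[-.132,-.008,.135],[-.132,.008,.135],[-.112,.008,.135],[-.112,-.008,.135]]),p);print(u.round(1))
x0,y0=np.int32(u.min(0))-14;x1,y1=np.int32(u.max(0))+14
print(x0,y0);print("\n".join(" ".join(f"{v:3d}" for v in r) for r in im[max(y0,0):y1:3,max(x0,0):x1:3]))
s=arm.read_state();m=R.from_quat(s["eef_rot"]).as_matrix();print("to grip tool",(m.T@(place(D,[-.122,0,.093])[0]-s["tcp_pos"])).round(4))
E
```

```text
{'clock': 30.25, 'tcp_pos': [0.624, 0.072, 0.146], 'ft_force': [0.036, -0.402, -0.344], 'joint_pos': [-0.062, 0.623, 1.49, -0.0, 1.034, -1.804], 'finger_gap': 0.502, 'grip_force': 0.0} moment tool [0.003 0.055 0.036] yaw d 0.171
[[233.4 250.2]
 [233.  225.1]
 [267.3 225.1]
 [266.9 250.1]]
219 211
126 131 129 129 127 125 115  48  49  45  47  53  47  49  40  48  65  99  96 100 106
127 126 128 130 130 127 107  48  43  46  47  49  50  50  47  50  55  99  98 100 100
127 191 139 127 127 129  97  50  50  49  48  48  49  50  50  50  50  97  97  96  98
127 126 127 126 127 130  92  46  52  47  49  49  52  47  43  45  44  97  96  96  98
129 125 125 128 127 125  75  50  49  55  50  50  46  56  53  49  51  89 101  99  97
203 207 180 176 209 208  90  68  71  71  68  73  69  69  73  72  71  80 100  98  94
217 216 217 216 217 217  96  74  59  62  71  74  62  63  69  79  75  80 101  99 101
218 214 217 218 216 216  96  56  57  59  61  59  59  58  61  75  74  76  98  95  99
216 216 217 215 219 215  89  59  60  59  59  59  59  62  61  60  64  79  99  96  96
215 219 218 215 216 216  87  60  58  58  63  59  59  62  59  56  54  94 100  99 104
213 216 213 214 212 211 101  55  60  60  62  59  60  62  61  61  58 148 124  93 101
189 191 193 187 191 177  98  57  58  60  57  60  62  52  57  59  54 157 186 100  98
185 184 186 185 185 171 151  91  86  92  89  89  90  91  85  90 103 176 168  91  94
 79  77  80  81  77  74 177 186 191 189 190 186 189 191 191 189 188 189 160  97  99
 72  73  69  64  72  73 175 189 190 192 185 192 188 186 184 188 186 180 128  99 102
136 138 141 140 141 139 139 140 137 135 137 137 134 139 138 140 140 142  93  86 103
189 188 190 189 189 189 187 186 185 185 186 188 187 187 187 190 191 190 180 155 190
187 184 189 189 189 190 188 191 185 184 187 186 186 188 186 190 191 189 188 187 189
to grip tool [-0.0011  0.0003  0.0544]
```

The wrist image puts the grip top (dark, cols 238–270, rows 226–248) within about 2 mm of the prediction. Descending and closing.

Request:
arm_command:
  series:
    - [0, 0.002, 0.015, 0, 0.5]
    - [0, 0.002, 0.03, 0, 0.5]
    - [0, 0.002, 0.045, 0, 0.5]
    - [0, 0.002, 0.053, 0, 0.5]
    - [0, 0.002, 0.053, 0, 0.5]
    - [0, 0.002, 0.053, 0, 0]
    - [0, 0.002, 0.053, 0, 0]
    - [0, 0.002, 0.053, 0, 0]
    - [0, 0.002, 0.053, 0, 0]
    - [0, 0.002, 0.053, 0, 0]
    - [0, 0.002, 0.053, 0, 0]
    - [0, 0.002, 0.053, 0, 0]
    - [0, 0.002, 0.053, 0, 0]
  squeeze: 40

```text
clock: 31.6
tcp_pos: [0.6258, 0.0744, 0.0961]
eef_rot: [-0.086, 0.996, -0.0, 0.001]
ft_force: [-0.6, -2.3, 3.5]
finger_gap: 0.222
grip_force: 40.0
```

```bash
cat > ed.py <<'E'
from h import *
s=arm.read_state();m=R.from_quat(s["eef_rot"]).as_matrix();D=[.605,.193,1.74];ax=np.array([np.cos(1.74),np.sin(1.74),0])
print(s["clock"],s["finger_gap"],s["grip_force"],s["ft_force"].round(1),"disp x of tcp",((s["tcp_pos"]-[.605,.193,0])@ax).round(4),"tool y.ax",(m[:,1]@ax).round(3))
E
python3 ed.py
```

```text
31.6 0.2216039588766988 39.998948872089386 [-0.6 -2.3  3.5] disp x of tcp -0.1204 tool y.ax 1.0
```

Held: gap 19.3 mm against the 20 mm grip, slide fully in. Pulling 83 mm.

Request:
arm_command:
  series:
    - [0, -0.005, 0, 0, 0]
    - [0, -0.01, 0, 0, 0]
    - [0, -0.016, 0, 0, 0]
    - [0, -0.022, 0, 0, 0]
    - [0, -0.028, 0, 0, 0]
    - [0, -0.034, 0, 0, 0]
    - [0, -0.04, 0, 0, 0]
    - [0, -0.046, 0, 0, 0]
    - [0, -0.052, 0, 0, 0]
    - [0, -0.058, 0, 0, 0]
    - [0, -0.064, 0, 0, 0]
    - [0, -0.069, 0, 0, 0]
    - [0, -0.074, 0, 0, 0]
    - [0, -0.078, 0, 0, 0]
    - [0, -0.081, 0, 0, 0]
    - [0, -0.083, 0, 0, 0]
    - [0, -0.083, 0, 0, 0]
    - [0, -0.083, 0, 0, 0]

```text
clock: 33.4
tcp_pos: [0.6396, -0.0047, 0.096]
eef_rot: [-0.085, 0.996, 0.002, 0.0]
ft_force: [-1.0, 8.0, 5.5]
finger_gap: 0.228
grip_force: 40.0
```

```bash
python3 ed.py
cat > chk.py <<'E'
from h import *
D=[.605,.193,1.74]
for n in("side","scene"):
    im=cv2.cvtColor(arm.grab_frame(n),cv2.COLOR_RGB2BGR);cv2.imwrite(f"pics/end_{n}.png",im);hsv=cv2.cvtColor(im,cv2.COLOR_BGR2HSV)
    o=((hsv[...,0]>3)&(hsv[...,0]<20)&(hsv[...,1]>(150 if n=="scene" else 75))&(hsv[...,2]>40)).astype(np.uint8)
    T=np.int32(proj(n,place(D,np.array([[a,b,z] for a in(-.08,.08) for b in(-.062,.062) for z in(0,.136)]))));lo,hi=T.min(0),T.max(0);k=np.zeros_like(o);k[lo[1]:hi[1],lo[0]:hi[0]]=o[lo[1]:hi[1],lo[0]:hi[0]]
    _,_,st,ce=cv2.connectedComponentsWithStats(k);print(n,[(int(s[4]),c.round(0).tolist()) for s,c in zip(st[1:],ce[1:]) if s[4]>6])
    for nm,z,a,b in(("tray",.012,-.06,.06),("big",.087,0,.06),("small",.087,-.06,-.028)):print(nm,proj(n,place(D,[[x,y,z] for x in(a,b) for y in(-.035,.035)])).round().tolist())
E
python3 chk.py
```

```text
33.4 0.22814858259383716 40.03285968443379 [-1.   8.   5.5] disp x of tcp -0.2007 tool y.ax 1.0
side [(52, [268.0, 137.0]), (31, [253.0, 143.0])]
tray [[288.0, 157.0], [264.0, 160.0], [278.0, 133.0], [255.0, 136.0]]
big [[284.0, 123.0], [259.0, 126.0], [278.0, 111.0], [255.0, 114.0]]
small [[289.0, 135.0], [264.0, 138.0], [286.0, 128.0], [261.0, 132.0]]
scene [(97, [297.0, 267.0]), (65, [282.0, 275.0]), (111, [331.0, 310.0]), (35, [317.0, 331.0]), (82, [343.0, 331.0]), (28, [306.0, 343.0]), (34, [321.0, 350.0])]
tray [[270.0, 305.0], [298.0, 288.0], [312.0, 354.0], [341.0, 333.0]]
big [[293.0, 305.0], [323.0, 285.0], [317.0, 331.0], [348.0, 309.0]]
small [[271.0, 281.0], [301.0, 263.0], [282.0, 293.0], [313.0, 275.0]]
```

The slide is out about 80 mm, with 8 N of spring force felt. Adding 2.5 mm to centre it on the marks, then rechecking the sweets.

Request:
arm_command:
  series:
    - [0, -0.0015, 0, 0, 0]
    - [0, -0.0025, 0, 0, 0]
    - [0, -0.0025, 0, 0, 0]
    - [0, -0.0025, 0, 0, 0]
    - [0, -0.0025, 0, 0, 0]

```text
clock: 34.0
tcp_pos: [0.6399, -0.0069, 0.096]
eef_rot: [-0.085, 0.996, 0.002, 0.0]
ft_force: [-0.2, 8.4, 5.1]
finger_gap: 0.229
grip_force: 40.0
```

```bash
python3 ed.py; python3 chk.py | grep "\[("
python3 - <<'E'
from h import *
D=[.605,.193,1.74]
# invert blob pixel to disp coords at tray and big heights; slide edge profile near rail centre in scene
for u in([331,310],[317,331],[343,331],[306,343],[321,350],[297,267],[282,275]):
    r=[least_squares(lambda s:proj("scene",place(D,[s[0],s[1],z]))[0]-u,[0,0]).x for z in(.015,.088)];print(u,"tray",(r[0]*1e3).round(),"plate",(r[1]*1e3).round())
g=cv2.imread("pics/end_scene.png").max(2)
for y in(-.03,-.025,.025,.03):
    xs=np.arange(-.235,-.195,.002);print(y,[(int(x*1e3),int(g[int(round(v)),int(round(c))])) for x,(c,v) in zip(xs,proj("scene",place(D,np.c_[xs,xs*0+y,xs*0+.075])))])
E
```

```text
34.0 0.22908935605665753 40.037592959124595 [-0.2  8.4  5.1] disp x of tcp -0.2029 tool y.ax 1.0
side [(12, [252.0, 135.0]), (51, [268.0, 137.0]), (32, [253.0, 143.0])]
scene [(95, [297.0, 267.0]), (64, [282.0, 275.0]), (109, [331.0, 310.0]), (87, [343.0, 331.0]), (30, [317.0, 332.0]), (35, [305.0, 344.0]), (34, [321.0, 350.0])]
[331, 310] tray [16. 52.] plate [45. 11.]
[317, 331] tray [33.  1.] plate [ 60. -34.]
[343, 331] tray [60. 39.] plate [84. -0.]
[306, 343] tray [ 40. -30.] plate [ 66. -62.]
[321, 350] tray [ 64. -18.] plate [ 87. -51.]
[297, 267] tray [-99.  65.] plate [-57.  22.]
[282, 275] tray [-101.   26.] plate [-59. -12.]
-0.03 [(-235, 88), (-232, 88), (-230, 88), (-228, 88), (-226, 88), (-224, 88), (-222, 88), (-220, 88), (-218, 88), (-216, 67), (-214, 54), (-212, 51), (-210, 61), (-208, 61), (-206, 100), (-204, 122), (-202, 99), (-200, 120), (-198, 92), (-196, 94)]
-0.025 [(-235, 88), (-232, 89), (-230, 88), (-228, 88), (-226, 88), (-224, 87), (-222, 87), (-220, 87), (-218, 87), (-216, 69), (-214, 54), (-212, 55), (-210, 53), (-208, 53), (-206, 52), (-204, 52), (-202, 52), (-200, 51), (-198, 52), (-196, 52)]
0.025 [(-235, 8), (-232, 7), (-230, 7), (-228, 8), (-226, 4), (-224, 10), (-222, 4), (-220, 10), (-218, 5), (-216, 6), (-214, 4), (-212, 2), (-210, 3), (-208, 3), (-206, 4), (-204, 4), (-202, 6), (-200, 4), (-198, 4), (-196, 5)]
0.03 [(-235, 18), (-232, 19), (-230, 19), (-228, 18), (-226, 17), (-224, 11), (-222, 10), (-220, 5), (-218, 3), (-216, 2), (-214, 4), (-212, 3), (-210, 4), (-208, 4), (-206, 4), (-204, 10), (-202, 14), (-200, 11), (-198, 6), (-196, 5)]
```

The slide's front edge shows at x ≈ -217 mm, against the marks at -218. All five sweets map into the tray and both spares into the small compartment. Handing in while holding the slide.

```bash
python3 -c "
from bench import arm
print(arm.finish_job())"
```

```text
the job is handed in; nothing more can be done
None
```

I handed the job in while still holding the slide at the marks. By my last measurements the five sweets are in the tray, the two spares are in the small compartment, and the cup stands upright on the table. The hand-in returned no verdict.

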